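Pack two cartons of screws in the fixings case

ROBOT

A 6-joint arm with a two-finger parallel gripper is mounted at the origin on a cart in front of the work surface, level with it; the furniture and walls round the work are solid. World frame = base frame: x ahead of the robot, y to its left, z up, the work surface at z = 0. Lengths are in m, angles in degrees, forces in N, time in s.
With the tool pointing down it reaches from about 0.3 to 0.75 m from the base axis. Payload 8.5 kg.
Tool frame: the origin (TCP) lies at the very end of the fingers, on their centre line; the grasp point (between the pads) lies 19 mm behind it; z points along the fingers, y is the line along which they close (so a half turn about z gives the same grasp; the last joint's range is limited). The gripper opens to 85 mm and grips with 20 to 120 N. Pads are 22 mm wide; open, the fingers measure 114 mm over their backs; the gripper's body (76 mm by 85 mm) begins 54 mm behind the grasp point. The pads swing forward as they close: fully open they stand 13 mm farther back than shut.
Start: joints at [-88.482, 21.807, 74.336, -0, 83.858, -12.336], TCP at [0.132, -0.534, 0.194] pointing down, gripper open.
Joint ranges: [-178.18, 178.18], [-50.72, 133.34], [12.68, 142.11], [-81.47, 261.47], [9.98, 163.14], [-165.26, 165.26]. Speed limits (degrees/s): [136.94, 136.94, 180, 180, 180, 180].

INTERFACE

Orientations are given as a 3x3 rotation matrix whose columns are the frame's x, y, z axes.
In Python, from rig import env, imaging gives the robot as it stands. The module is installed in compiled form; this text tells all that it offers.
- The arm moves only by the tool arm_command, never from a script. Its arguments are lists of equal length, an entry for each row: "turn": the turn, a rotation vector about the tool's x, y, z in units of 5 degrees (1.0 is 5 degrees), a list of three; "xyz": the shift along the tool's x, y, z in units of 50 mm (1.0 is 50 mm), a list of three; "claw": the finger opening in mm, from 0 to 85.4. A call has 1 to 12 rows; each row shifts and turns the commanded pose from where the row before left it, along the tool's axes as they then stand; what a row does not reach is not made up. A row lasts 1/10 s, in which the tool goes at most 50 mm and 8.59 degrees, less where a joint would pass 70% of its speed; a pose out of reach is approached as far as the arm can. A call is refused whole if a number of a shift passes 1 or a number of a turn 1, either way. A call with a gripper value outside its range is refused whole. The fingers move at their own pace and stop on an object; "squeeze" is the grip in N (left out, the last holds). Time passes only in rows, so rows that do not move let the fingers close. It gives the time, the measured TCP pose, the force, the opening and the grip force at its end, in the units of the state.
- env.observe(): the state, without advancing time (a new reading comes with each control period).
- imaging.get_image(name): name is "side" or "top"; returns (picture, depth): 420x560x3 uint8, blue, green, red; 420x560 float32, m along the optical axis (not along the pixel's ray), 0 where there is no reading.
- imaging.camera_info(name): a dict with "camera_matrix" (3x3 intrinsics, pixels), "k1" (the pictures are not rectified: a ray, as slopes to the right and down, at radius r is drawn at 1 + k1 r^2 times it, then the intrinsics apply), "rvec" (rotation vector, rad) and "tvec" (3), from world to camera coordinates, as OpenCV has them. Camera axes: x right, y down, z forward; pixel columns grow to the right and rows downward; lengths in m; the calibration is good to about 2 mm. A picture is of the moment at which its call begins. camera_info takes no time and is no camera call.
- env.close_job(): hands the job in; it is judged then, once.
The state is a dict: "time_s": time; "q": joint angles; "qvel": joint speeds; "joint_efforts": joint torques, N m; "position": TCP position; "tool_rot": TCP orientation; "ft_force": force on the tool from outside, world axes, zero at the start; "wrist_torque": the same for the moment, N m; "grip_width": finger opening in m; "gripper_force": force on a finger pad.
Only numpy, scipy, OpenCV 4.12 (cv2) and the standard library are available. Lean on these libraries where they do the work, as an engineer would, in place of code of your own. Each camera call takes 0.05 s, during which the arm holds its last target. There are 200 camera calls.

TASK

Pack the fixings case: push the yellow-banded carton that stands loose in the tray fully home into the back left corner, then slide the blue-banded carton in beside it, between it and the sprung plate, as far back as it will go. Then shut the lid fully. The cartons are thin card, so grip and push them gently, and leave the other things on the bench where they are.

Things in the scene. Friction and masses are not known exactly. Their poses are not given: they have to be found in the camera images.
- case: Green steel case, fixed. Origin: centre of underside; +x to its back (hinge side, away from the robot and to its right), +y to its left, z up. Sheet and tray floor 3 mm thick; inside 144 mm (x, -72 to +72) by 110 mm (y, -55 to +55). Heights over the bench: back wall 56 mm, sides 20, front lip only 12. Cartons stand in it with their length along x.
- corner (a point): Back left inside corner of the tray at floor level, (72, 55, 3) mm in the case's frame; axes as the case. A carton home in this corner touches the back and left walls: its origin is at (26, 32, 3) mm in the case's frame; a second carton home beside it has its origin at (26, -14, 3) mm.
- plate (a joint): Sprung retaining plate on the tray's right, 37 mm high. 0 m: at rest, leaving 40 mm free beside a carton (46 mm wide) that is home in the corner; it gives way to the right (-y) by at most 0.010 m. Spring 1 N at rest, 2.4 N fully back.
- plate_face (a point): Middle of the plate's left face, 22 mm above the bench; axes as the case. At rest the face stands at y = -31 mm in the case's frame, from x = 0 to +64 mm; its front end flares to the right, from x = 0 to -25 mm by 11 mm, so that a carton pushed in from the front opens it.
- lid (a joint): Lid hinge: 0 rad shut, open at the start at about 1.0, at most 1.05; stiff, stays where it is left, takes 2 to 4 N at its front edge to push down (its outer face looks up and back). Open, it hangs over the rear of the tray: no room there for an upright tool, which must lean back toward the tray's front (-x of the case) by 30 to 45 degrees.
- lid_hinge (a point): Middle of the hinge line, (72, 0, 60) mm in the case's frame; axes turn with the lid, -x runs along it to its front edge. Its skirt reaches 43 mm below the hinge line in front, 35 mm at the sides (126 mm apart inside); 100 mm from the hinge a rib reaches 18 mm below it: a carton standing out by over 5 mm keeps the lid from shutting.
- lid_edge (a point): Middle of the lid's front top edge, on its outer face, 155 mm along the lid from the hinge and 5 mm over the hinge line; axes turn with the lid (z out of its outer face, which is flat).
- carton_yellow: Cardboard carton of screws with a yellow band, 92 mm long (its x), 46 mm wide (its y), 56 mm high, 0.18 to 0.37 kg; origin: centre of the underside. It stands loose and a little askew in the tray at the start.
- carton_blue: The same carton with a blue band, standing on the bench to the left or right of the case at the start; origin: centre of the underside, x along its 92 mm length.
- paint_tin: Bystander: small paint tin, 77 mm across and 77 mm high, on the other side of the case; origin: centre of the underside.
- tape_measure: Bystander: yellow tape measure, 34 x 91 x 66 mm; origin: underside.
- torch: Bystander: black torch lying on the bench, 161 mm long, 36 mm thick; origin: underside.
- tape_roll: Bystander: small roll of black tape lying flat, 58 mm across, 19 mm high; origin: underside.
Things that resemble listed ones, but are neither listed nor needed, are in the scene too. What is shaped like the carton_yellow but black or pink is not meant.

How it is judged (in metres and radians):
On the way, in this order (a step that is already met when the one before it is completed fails the run):
1. the yellow-banded carton is home in the back left corner (within 3 mm of both walls, standing flat, square within 3 degrees) while the blue-banded one is still out of the tray (x of carton_yellow in the frame of case above 0.023 m and y of carton_yellow in the frame of case above 0.029 m and z of carton_yellow in the frame of case below 0.006 m and angle between the x axis of carton_yellow and the x axis of case, either way round below 0.052 rad and horizontal distance between carton_blue and case above 0.12 m), for 0.2 s.
2. the blue-banded carton is home beside it (within 3 mm of the back wall and of the yellow-banded carton, standing flat) (x of carton_blue in the frame of case above 0.023 m and horizontal distance between carton_blue and carton_yellow below 0.049 m and z of carton_blue in the frame of case below 0.006 m), for 0.2 s.
At the end, for the whole second after the job is handed in: Both cartons stand flat on the tray floor and square (within 3 degrees), within 3 mm of the back wall, the yellow-banded one within 3 mm of the left wall and the blue-banded one within 3 mm of it; the lid is shut (within 0.04 rad) and all is at rest (all of step 2 and x of carton_yellow in the frame of case above 0.023 m and y of carton_yellow in the frame of case above 0.029 m and z of carton_yellow in the frame of case below 0.006 m and angle between the x axis of each of carton_yellow, carton_blue and the x axis of case, either way round below 0.052 rad and value of joint lid below 0.04 rad and linear speed of each of carton_blue, carton_yellow below 0.01 m/s); the robot touches nothing.
It fails at once if a carton is crushed: both fingers together press on it with more than 120 N (a grip of 60 N) (contact force between the fingers and carton_yellow above 120 N or contact force between the fingers and carton_blue above 120 N).
It fails at once if a carton is rammed against the case: all contact forces between them add up to more than 80 N (contact force between any of carton_yellow, carton_blue and case above 80 N).
It fails at once if a bystander (paint tin, tape measure, torch, tape roll) is moved by more than 20 mm (distance of any of paint_tin, tape_measure, torch, tape_roll from where it was at the start of the episode above 0.02 m).
It also fails if it takes over 72 s, if anything falls off the work surface, if the arm or the gripper's body presses on something with over 40 N, if the wrist force passes 120 N, or if a joint passes its speed limit or range.

## Working session

There is one attempt and no reset: what is moved stays moved. The work goes in short steps, Python scripts to look and compute and a tool call to move; the robot and the scene stay as the last step left them, time stands still between calls to the robot, and variables do not carry over. Pictures are saved under pics/ and viewed, at most 10 in all, crops included, and the job is handed in when it is done.

Besides the shell and the picture viewer there is one more tool, called after "Emit:" as a command line: name --argument value ..., lists and objects as JSON in quotes. arm_command: Moves the arm, as the interface text tells. Its arguments: {"type":"object","properties":{"turn":{"type":"array"},"xyz":{"type":"array"},"claw":{"type":"array"},"squeeze":{"type":"number"}},"required":["turn","xyz","claw"]}

```bash
mkdir -p pics
cat > h.py <<'E'
import numpy as np,cv2
from rig import env,imaging
def cam(n):
    c=imaging.camera_info(n);K=np.array(c["camera_matrix"]);R=cv2.Rodrigues(np.array(c["rvec"],float))[0];t=np.array(c["tvec"],float).ravel()
    return K,c["k1"],R,t
def rays(n,uv):
    K,k,R,t=cam(n);uv=np.asarray(uv,float).reshape(-1,2)
    d=np.c_[(uv[:,0]-K[0,2])/K[0,0],(uv[:,1]-K[1,2])/K[1,1]];s=d.copy()
    for _ in range(20): s=d/(1+k*(s**2).sum(1))[:,None]
    return -R.T@t,np.c_[s,np.ones(len(s))]@R   # scaled: depth 1 along axis
def onz(n,uv,z):
    o,d=rays(n,uv);return o+d*((z-o[2])/d[:,2])[:,None]
def cloud(n,dep,mask=None):
    m=(dep>0) if mask is None else (dep>0)&mask
    v,u=np.nonzero(m);o,d=rays(n,np.c_[u,v]);return np.c_[u,v],o+d*dep[v,u][:,None]
def proj(n,P):
    K,k,R,t=cam(n);c=np.asarray(P).reshape(-1,3)@R.T+t;s=c[:,:2]/c[:,2:];s=s*(1+k*(s**2).sum(1))[:,None]
    return s*[K[0,0],K[1,1]]+[K[0,2],K[1,2]]
def shot(n,tag):
    p,d=imaging.get_image(n);cv2.imwrite(f"pics/{tag}.png",p);np.savez(f"pics/{tag}.npz",p=p,d=d);return p,d
E
python3 - <<'E'
from h import *
for n in("top","side"):
    shot(n,n+"0");K,k,R,t=cam(n);print(n,K.round(1).tolist(),k,(-R.T@t).round(3),R.round(2).tolist())
print(env.observe())
E
```

```text
top [[545.5, 0.0, 275.7], [0.0, 545.5, 209.0], [0.0, 0.0, 1.0]] -0.11282888278400338 [-0.209  0.329  1.374] [[-0.44, -0.9, 0.0], [-0.75, 0.37, -0.54], [0.48, -0.24, -0.84]]
side [[378.9, 0.0, 275.2], [0.0, 378.9, 207.9], [0.0, 0.0, 1.0]] 0.025787220545332726 [ 0.554 -0.772  0.648] [[1.0, 0.0, 0.01], [0.01, -0.63, -0.78], [0.01, 0.78, -0.63]]
{'time_s': 0.1, 'q': array([-8.84833866e+01,  2.18368740e+01,  7.43782294e+01, -1.09251545e-03,
        8.38588775e+01, -1.23345058e+01]), 'qvel': array([-0.02689616, -0.04017524, -0.11972141,  0.01215495,  0.02006153,
       -0.02839157]), 'joint_efforts': array([ 2.31253718e-03, -4.49223590e+01, -2.31658888e+01, -3.02132903e-04,
        3.62102801e-03,  1.30072380e-06]), 'position': array([ 0.13166564, -0.53369147,  0.19358879]), 'tool_rot': array([[ 9.70920590e-01,  2.39401765e-01, -5.31261581e-05],
       [ 2.39401632e-01, -9.70919767e-01,  1.29025690e-03],
       [ 2.57308542e-04, -1.26545548e-03, -9.99999166e-01]]), 'ft_force': array([ 0.04259286, -0.01802504,  0.1830866 ]), 'wrist_torque': array([-0.0154932 ,  0.01303083, -0.05079724]), 'gripper_force': 0.0, 'grip_width': 0.08527173661498674}
```

View pics/top0.png

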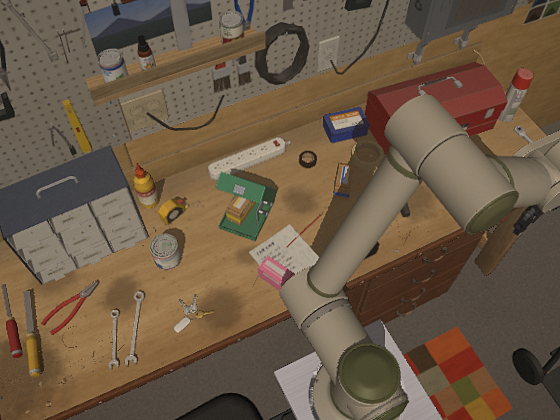

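View pics/side0.png

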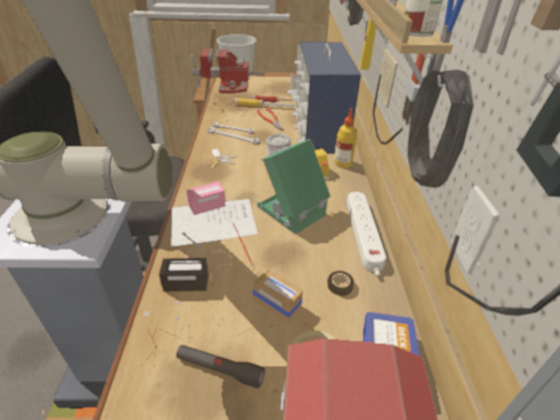

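The top view shows the green case at (248,205) with the yellow carton in it at (240,208), and the blue carton at (343,180), partly hidden by the arm. The side view shows the blue carton at (278,292) and the black decoy at (186,274). The pink decoy is at (206,197), the torch at (220,365) and the tape roll at (340,282).

Run:
```python
from h import *
for n,box in(("side",(240,260,320,325)),("top",(325,155,360,205))):
    f=np.load(f"pics/{n}0.npz");x0,y0,x1,y1=box
    m=np.zeros((420,560),bool);m[y0:y1,x0:x1]=1
    uv,P=cloud(n,f["d"],m)
    t=P[(abs(P[:,2]-.056)<.008)]
    print(n,len(t),cv2.minAreaRect(t[:,:2].astype(np.float32)*1000), np.median(t[:,2]))
for n,box in(("top",(200,150,300,260)),("side",(230,130,345,240))):
    f=np.load(f"pics/{n}0.npz");p=f["p"];hsv=cv2.cvtColor(p,cv2.COLOR_BGR2HSV)
    x0,y0,x1,y1=box;w=np.zeros((420,560),bool);w[y0:y1,x0:x1]=1
    g=w&(hsv[...,0]>55)&(hsv[...,0]<95)&(hsv[...,1]>80)
    uv,P=cloud(n,f["d"],g);print(n,len(P),P.min(0).round(3),P.max(0).round(3))
    for lo,hi in((-.003,.008),(.008,.016),(.016,.03),(.03,.08),(.08,.25)):
        q=P[(P[:,2]>lo)&(P[:,2]<hi)]
        if len(q)>10:print(lo,hi,len(q),cv2.minAreaRect(q[:,:2].astype(np.float32)*1000))
    cv2.imwrite(f"pics/{n}0c.png",cv2.resize(p[y0:y1,x0:x1],None,fx=5,fy=5,interpolation=cv2.INTER_CUBIC))
a=cv2.imread("pics/top0c.png");b=cv2.imread("pics/side0c.png")
b=cv2.resize(b,(400,383));a=cv2.resize(a,(400,440));b=cv2.copyMakeBorder(b,0,57,0,0,0)
cv2.imwrite("pics/c0.png",np.hstack([a,b]))
```

```text
side 973 ((566.8831176757812, -281.8461608886719), (47.841941833496094, 93.25204467773438), 51.28376007080078) 0.055892806234843606
top 384 ((563.207275390625, -280.1380310058594), (46.15773010253906, 101.63922119140625), 51.650291442871094) 0.054551691409797876
top 1118 [ 0.513 -0.044 -0.006] [0.646 0.114 0.198]
-0.003 0.008 357 ((595.3801879882812, 31.704330444335938), (109.41935729980469, 127.05598449707031), 41.17231750488281)
0.008 0.016 48 ((559.0835571289062, 33.786651611328125), (92.22283172607422, 146.31488037109375), 1.7841951847076416)
0.016 0.03 22 ((562.2794799804688, 34.913185119628906), (131.28907775878906, 91.87670135498047), 72.88614654541016)
0.08 0.25 685 ((589.095458984375, 39.02915954589844), (132.5818328857422, 55.35816955566406), 40.08315658569336)
side 9 [ 0.549 -0.034  0.002] [0.636 0.062 0.192]
```

View pics/c0.png

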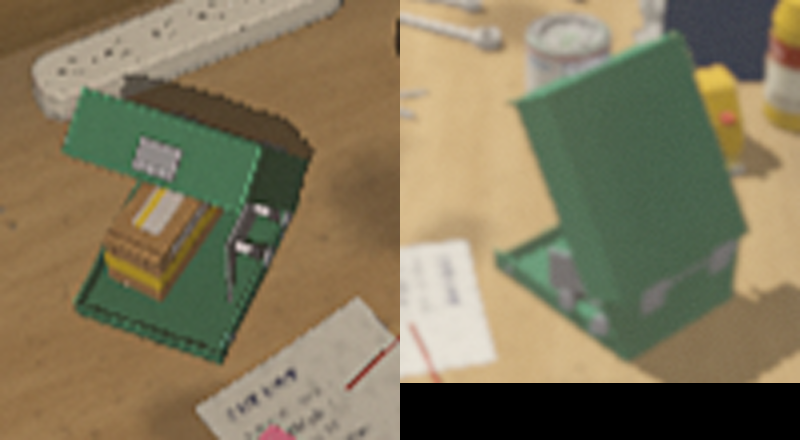

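The crop shows the lid open over the rear of the tray, the yellow carton on the tray's left and the plate on its right. The front lip runs from about (219,227) to (255,240) in the top picture.

Run:
```python
from h import *
from scipy.spatial import cKDTree
f=np.load("pics/side0.npz");p=f["p"];hsv=cv2.cvtColor(p,cv2.COLOR_BGR2HSV)
w=np.zeros((420,560),bool);w[130:235,250:335]=1
g=w&(hsv[...,0]>50)&(hsv[...,0]<95)&(hsv[...,1]>35)
uv,P=cloud("side",f["d"],g);print(len(P))
# lid plane: RANSAC
rng=np.random.default_rng(0)
def ransac(P,ok=lambda n:True):
    best=None
    for _ in range(1500):
        a=P[rng.choice(len(P),3,False)];n=np.cross(a[1]-a[0],a[2]-a[0]);l=np.linalg.norm(n)
        if l<1e-6: continue
        n/=l
        if not ok(n): continue
        i=abs((P-a[0])@n)<.003
        if best is None or i.sum()>best.sum():best=i
    q=P[best];c=q.mean(0);n=np.linalg.svd(q-c)[2][2];return q,c,n*np.sign(n[2]+1e-9),best
q,c,n,b=ransac(P)
print("lid",len(q),c.round(4),n.round(4),"yaw of -normal_h",np.degrees(np.arctan2(n[1],n[0])).round(2),"tilt(lid angle)",np.arccos(n[2]).round(3))
xh=n[:2]/np.linalg.norm(n[:2]);ang=np.arctan2(xh[1],xh[0])
X=np.array([*xh,0]);Y=np.array([-xh[1],xh[0],0]);L=np.cross(Y,n);  # along lid
uvw=np.c_[(q-c)@Y,(q-c)@L];r=cv2.minAreaRect(uvw.astype(np.float32)*1000);print(r)
pc=lambda v:np.percentile(v,[.5,2,98,99.5]).round(4)
print("Y",pc(uvw[:,0]),"L",pc(uvw[:,1]),"L",L.round(3))
q2,c2,n2,_=ransac(P[~b],lambda n:abs(n[2])<.25)
print("back?",len(q2),c2.round(4),n2.round(3),np.degrees(np.arctan2(n2[1],n2[0])),q2[:,2].min(),q2[:,2].max(), pc((q2)@Y))
# top view lip corners
for z,px in((.012,[(219.5,227),(255.2,240.5)]),):print("lip",onz("top",px,z).round(4))
# yellow carton top
f=np.load("pics/top0.npz");w=np.zeros((420,560),bool);w[193:228,222:258]=1
uv,T=cloud("top",f["d"],w);t=T[abs(T[:,2]-.059)<.006];print("yel",len(t),np.median(t[:,2]),cv2.minAreaRect(t[:,:2].astype(np.float32)*1000),cv2.boxPoints(cv2.minAreaRect(t[:,:2].astype(np.float32)*1000)))
```

```text
3784
lid 2538 [ 0.6227 -0.0043  0.1293] [ 0.5592 -0.6264  0.5431] yaw of -normal_h -48.24 tilt(lid angle) 0.997
((5.246974945068359, 3.2432479858398438), (133.02699279785156, 158.36563110351562), 0.0009847622131928802)
Y [-0.06   -0.0588  0.0635  0.0674] L [-0.0753 -0.0733  0.0765  0.0801] L [ 0.362 -0.405 -0.84 ]
back? 554 [ 0.5654 -0.027   0.1004] [0.784 0.62  0.046] 38.3340876277019 0.005222113664080208 0.18773922998065556 [0.4004 0.4008 0.4116 0.4122]
lip [[0.5927 0.116  0.012 ]
 [0.5061 0.0418 0.012 ]]
yel 283 0.059115588255684415 ((613.1944580078125, 46.660301208496094), (48.82908630371094, 64.45892333984375), 36.38966751098633) [[574.4198     58.120537 ]
 [612.6616      6.2310524]
 [651.9691     35.200066 ]
 [613.7273     87.089554 ]]
```

```bash
cat >> h.py <<'E'
from scipy.spatial.transform import Rotation as Ro
C=np.array([.6017,.0227,0.]);YAW=-48.5
def ax(yaw):
    a=np.radians(yaw);return np.array([np.cos(a),np.sin(a),0]),np.array([-np.sin(a),np.cos(a),0])
def rot(yaw,lean):
    X,Y=ax(yaw);l=np.radians(lean);Z=np.array([0,0,1.])
    z=X*np.sin(l)-Z*np.cos(l);return np.c_[np.cross(-Y,z),-Y,z]
def w2c(p):
    X,Y=ax(YAW);d=np.asarray(p)-C;return np.array([d@X,d@Y,d[2]])
def c2w(p):
    X,Y=ax(YAW);return C+p[0]*X+p[1]*Y+np.array([0,0,p[2]])
def plan(R,p,s=None):
    s=s or env.observe();r=s["tool_rot"]
    rv=Ro.from_matrix(r.T@R).as_rotvec(degrees=True)/5
    d=np.asarray(p)-s["position"]
    print("turn",rv.round(2),"xyz before turn",(r.T@d/.05).round(2),"xyz after turn",(R.T@d/.05).round(2))
E
python3 - <<'E'
from h import *
s=env.observe();r=s["tool_rot"]
p=np.array([.558,.122,.20])
plan(rot(-53.6,40),p)
mid=np.array([.35,-.2,.25]);print((r.T@(mid-s["position"])/.05).round(2),(r.T@(p-mid)/.05).round(2))
print(w2c(c2w([.1,.2,.3])))
E
```

```text
turn [-4.71  7.05 12.91] xyz before turn [ 11.42 -10.69  -0.11] xyz after turn [ -4.13 -14.65  -3.63]
[ 5.84 -5.44 -1.12] [ 5.58 -5.26  1.01]
[0.1 0.2 0.3]
```

Emit:
arm_command --turn '[[0,0,0],[0,0,0],[0,0,0],[0,0,0],[0,0,0],[0,0,0],[0,0,0],[0,0,0],[0,0,0],[0,0,0],[0,0,0],[0,0,0]]' --xyz '[[0.5,-0.45,-0.2],[0.7,-0.65,-0.2],[0.7,-0.65,-0.2],[0.7,-0.65,-0.2],[0.7,-0.65,-0.2],[0.7,-0.65,-0.1],[0.7,-0.65,0],[0.7,-0.65,0],[0.7,-0.65,0],[0.7,-0.65,0],[0.7,-0.65,0],[0.5,-0.45,0]]' --claw '[72,72,72,72,72,72,72,72,72,72,72,72]' --squeeze 20

```text
time_s: 1.3
position: [0.4322, -0.0764, 0.249]
tool_rot: [[0.971, 0.241, -0.0], [0.241, -0.971, 0.0], [-0.0, -0.0, -1.0]]
ft_force: [0.6, -0.7, 0.5]
grip_width: 0.0721
gripper_force: 0.0
```

Emit:
arm_command --turn '[[-0.36,0.54,1],[-0.36,0.54,1],[-0.36,0.54,1],[-0.36,0.54,1],[-0.36,0.54,1],[-0.36,0.54,1],[-0.36,0.54,1],[-0.36,0.54,1],[-0.36,0.54,1],[-0.36,0.54,1],[-0.36,0.54,1],[-0.36,0.54,1]]' --xyz '[[0,0,0],[0,0,0],[0,0,0],[0,0,0],[0,0,0],[0,0,0],[0,0,0],[0,0,0],[0,0,0],[0,0,0],[0,0,0],[0,0,0]]' --claw '[72,72,72,72,72,72,72,72,72,72,72,72]'

```text
time_s: 2.5
position: [0.4312, -0.0789, 0.2491]
tool_rot: [[0.533, -0.756, 0.38], [-0.592, -0.654, -0.47], [0.604, 0.025, -0.796]]
ft_force: [-0.1, -0.2, 0.6]
grip_width: 0.0723
gripper_force: 0.0
```

Run:
```python
from h import *
s=env.observe();print(s["time_s"],s["q"].round(1),s["position"].round(4),s["ft_force"])
plan(rot(-53.6,40),[.558,.122,.20])
plan(rot(-53.6,40),[.558,.122,.133])
for n in("top","side"): shot(n,n+"1")
# yellow band/top from the top view, freed of arm?
f=np.load("pics/top1.npz");w=np.zeros((420,560),bool);w[193:228,222:258]=1
uv,T=cloud("top",f["d"],w);t=T[abs(T[:,2]-.059)<.006];print("yel",len(t),cv2.minAreaRect(t[:,:2].astype(np.float32)*1000))
```

```text
2.5 [-10.6  -1.5 105.2 -30.6  50.5 142.3] [ 0.4312 -0.0789  0.2491] [-0.09156555 -0.24704777  0.57370863]
turn [-0.33  0.55  0.88] xyz before turn [-1.62 -4.57 -0.14] xyz after turn [-1.96 -4.43 -0.36]
turn [-0.33  0.55  0.88] xyz before turn [-2.43 -4.6   0.92] xyz after turn [-2.82 -4.43  0.67]
yel 233 ((611.90966796875, 47.51500701904297), (49.4354248046875, 61.4368782043457), 33.777889251708984)
```

Emit:
arm_command --turn '[[0,0,-1],[0,0,-1],[0,0,-1],[0,0,-1],[0,0,-1],[0,0,-1],[0,0,-1],[0,0,-1],[0,0,-1],[0,0,-1],[0,0,-1],[0,0,-1]]' --xyz '[[0,0,0],[0,0,0],[0,0,0],[0,0,0],[0,0,0],[0,0,0],[0,0,0],[0,0,0],[0,0,0],[0,0,0],[0,0,0],[0,0,0]]' --claw '[72,72,72,72,72,72,72,72,72,72,72,72]'

```text
time_s: 3.8
position: [0.4315, -0.0791, 0.2491]
tool_rot: [[0.92, 0.095, 0.379], [0.279, -0.839, -0.467], [0.274, 0.536, -0.798]]
ft_force: [-0.8, 0.2, 0.0]
grip_width: 0.0719
gripper_force: 0.0
```

Emit:
arm_command --turn '[[0,0,-1],[0,0,-1],[0,0,-1],[0,0,-1],[0,0,-1],[0,0,-1],[0,0,-1],[0,0,-1],[0,0,-1],[0,0,-1],[0,0,-1],[0,0,-1]]' --xyz '[[0,0,0],[0,0,0],[0,0,0],[0,0,0],[0,0,0],[0,0,0],[0,0,0],[0,0,0],[0,0,0],[0,0,0],[0,0,0],[0,0,0]]' --claw '[72,72,72,72,72,72,72,72,72,72,72,72]'

```text
time_s: 5.0
position: [0.4315, -0.0791, 0.2492]
tool_rot: [[0.378, 0.844, 0.379], [0.866, -0.178, -0.467], [-0.327, 0.505, -0.798]]
ft_force: [-0.5, -0.2, 0.5]
grip_width: 0.0721
gripper_force: 0.0
```

Emit:
arm_command --turn '[[0,0,-1],[0,0,-1],[0,0,-1],[0,0,-1],[0,0,-1],[0,0,-1],[0,0,-1],[0,0,-1],[0,0,-1],[0,0,-1],[0,0,-1],[0,0,-1]]' --xyz '[[0,0,0],[0,0,0],[0,0,0],[0,0,0],[0,0,0],[0,0,0],[0,0,0],[0,0,0],[0,0,0],[0,0,0],[0,0,0],[0,0,0]]' --claw '[72,72,72,72,72,72,72,72,72,72,72,72]'

```text
time_s: 6.2
position: [0.4315, -0.0791, 0.2491]
tool_rot: [[-0.542, 0.75, 0.379], [0.587, 0.661, -0.467], [-0.601, -0.031, -0.798]]
ft_force: [0.1, -0.8, -0.6]
grip_width: 0.0719
gripper_force: 0.0
```

```bash
sed -i 's/return np.c_\[np.cross(-Y,z),-Y,z\]/return np.c_[np.cross(Y,z),Y,z]/' h.py
python3 - <<'E'
from h import *
s=env.observe();print(s["time_s"],s["q"].round(1),s["position"].round(4),s["ft_force"])
plan(rot(-54.5,40),[.558,.122,.20])
plan(rot(-54.5,40),[.556,.123,.133])
E
```

```text
6.2 [-10.8  -1.5 105.1 -30.2  50.6 -38.7] [ 0.4315 -0.0791  0.2491] [ 0.05267104 -0.75055462 -0.58949212]
turn [ 0.46 -0.59  1.14] xyz before turn [ 1.58  4.59 -0.14] xyz after turn [ 2.01  4.4  -0.41]
turn [ 0.46 -0.59  1.14] xyz before turn [2.42 4.61 0.91] xyz after turn [2.91 4.37 0.59]
```

Emit:
arm_command --turn '[[0.23,-0.3,0.57],[0.23,-0.3,0.57],[0,0,0],[0,0,0],[0,0,0],[0,0,0],[0,0,0],[0,0,0]]' --xyz '[[0,0,0],[0,0,0],[0.3,0.7,-0.06],[0.36,0.8,-0.08],[0.36,0.8,-0.08],[0.36,0.8,-0.08],[0.36,0.7,-0.08],[0.27,0.6,-0.03]]' --claw '[72,72,72,72,72,72,72,72]'

```text
time_s: 7.0
position: [0.5604, 0.1233, 0.1998]
tool_rot: [[-0.443, 0.815, 0.372], [0.625, 0.579, -0.524], [-0.643, 0.0, -0.766]]
ft_force: [-0.2, -0.1, -0.2]
grip_width: 0.072
gripper_force: 0.0
```

Run:
```python
from h import *
s=env.observe();print(s["time_s"],s["q"].round(1),s["position"].round(4),w2c(s["position"]).round(4))
plan(rot(-54.5,40),[.556,.123,.133])
p,d=shot("top","top2");p2,d2=shot("side","side2")
a=cv2.resize(p[150:260,200:300],(500,550),interpolation=cv2.INTER_CUBIC)
cv2.imwrite("pics/c2.png",a)
uv,T=cloud("top",d,np.pad(np.ones((35,36),bool),((193,420-228),(222,560-258))));t=T[abs(T[:,2]-.059)<.006];r=cv2.minAreaRect(t[:,:2].astype(np.float32)*1000);print(len(t),r,cv2.boxPoints(r).round(0).tolist())
```

```text
7.0 [ 18.8  23.   83.7 -42.1  66.7  -1.6] [0.5604 0.1233 0.1998] [-0.1027  0.0357  0.1998]
turn [-0.01 -0.   -0.02] xyz before turn [ 0.89 -0.07  0.99] xyz after turn [ 0.89 -0.07  0.99]
285 ((612.168701171875, 47.653717041015625), (50.27840042114258, 64.91014862060547), 38.38846969604492) [[572.0, 57.0], [613.0, 7.0], [652.0, 38.0], [612.0, 89.0]]
```

View pics/c2.png

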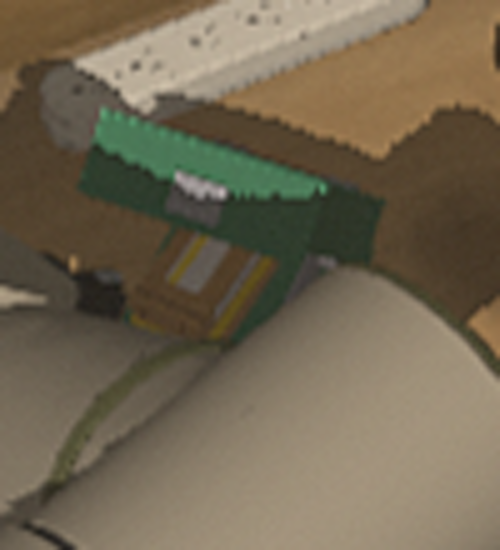

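The crop shows the arm over the case's front, with the fingers left of the carton and the carton top around (200,280) in the crop. Its pose agrees with the earlier measurement.

Emit:
arm_command --turn '[[0,0,0.15],[0,0,0],[0,0,0],[0,0,0],[0,0,0],[0,0,0],[0,0,0],[0,0,0]]' --xyz '[[0.45,-0.04,0.5],[0.44,-0.03,0.5],[0,0,0.5],[0,0,0.5],[0,0,0.5],[0,0,0.5],[0,0,0.4],[0,0,0.2]]' --claw '[72,72,72,72,72,72,72,72]'

```text
time_s: 7.9
position: [0.6045, 0.051, 0.0335]
tool_rot: [[-0.429, 0.824, 0.371], [0.634, 0.567, -0.526], [-0.643, 0.009, -0.765]]
ft_force: [-0.6, 0.5, 0.5]
grip_width: 0.072
gripper_force: 0.0
```

Run:
```python
from h import *
s=env.observe();print(s["time_s"],s["q"].round(1),s["position"].round(4),w2c(s["position"]).round(4),s["ft_force"].round(1))
p2,d2=shot("side","side3");p,d=shot("top","top3")
a=cv2.resize(p2[110:240,200:340],(420,390),interpolation=cv2.INTER_CUBIC)
b=cv2.resize(p[160:260,205:305],(390,390),interpolation=cv2.INTER_CUBIC)
cv2.imwrite("pics/c3.png",np.hstack([a,b])[:,:800])
```

```text
7.9 [  9.9  36.4  93.2 -54.6  45.6  13.7] [0.6045 0.051  0.0335] [-0.0193  0.0208  0.0335] [-0.6  0.5  0.5]
```

View pics/c3.png

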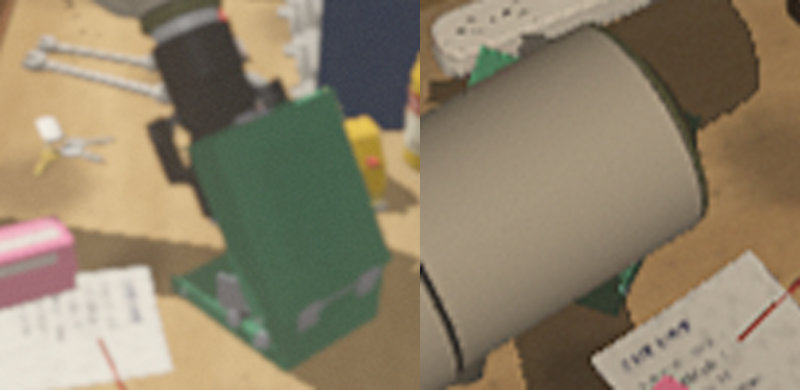

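The side view shows the gripper reaching under the lid from the front without touching the case. The arm hides the carton in the top view. I'll close on the carton now.

Emit:
arm_command --turn '[[0,0,-0.3],[0,0,0],[0,0,0],[0,0,0],[0,0,0],[0,0,0],[0,0,0],[0,0,0]]' --xyz '[[0,0.07,0],[0,0,0],[0,0,0],[0,0,0],[0,0,0],[0,0,0],[0,0,0],[0,0,0]]' --claw '[65,60,55,50,45,42,42,42]' --squeeze 20

```text
time_s: 8.8
position: [0.6076, 0.0549, 0.0346]
tool_rot: [[-0.449, 0.812, 0.374], [0.619, 0.584, -0.525], [-0.645, -0.005, -0.764]]
ft_force: [-0.1, -0.3, 0.4]
grip_width: 0.042
gripper_force: 0.0
```

Run:
```python
from h import *
s=env.observe();print(s["time_s"],s["position"].round(4),w2c(s["position"]).round(4),s["ft_force"].round(1),s["wrist_torque"].round(2))
plan(rot(-48.7,40),s["position"])
```

```text
8.8 [0.6076 0.0549 0.0346] [-0.0202  0.0258  0.0346] [-0.1 -0.3  0.4] [ 0.3   0.17 -0.01]
turn [-0.75  0.03 -0.82] xyz before turn [0. 0. 0.] xyz after turn [0. 0. 0.]
```

Emit:
arm_command --turn '[[0,0,0],[0,0,0],[0,0,0]]' --xyz '[[0,0,0],[0,0,0],[0,0,0]]' --claw '[38,34,34]'

```text
time_s: 9.1
position: [0.6076, 0.0549, 0.0346]
tool_rot: [[-0.449, 0.812, 0.374], [0.619, 0.584, -0.525], [-0.645, -0.005, -0.764]]
ft_force: [0.7, -0.5, 0.3]
grip_width: 0.0341
gripper_force: 0.0
```

Run:
```python
from h import *
f=np.load("pics/top0.npz");d=f["d"]
# cross-section of scene along carton axis line in case frame: heights
uv,T=cloud("top",d,np.pad(np.ones((75,75),bool),((180,420-255),(205,560-280))))
X,Y=ax(YAW);c=np.c_[(T-C)@X,(T-C)@Y,T[:,2]]
for y in(.015,.025,.035):
    m=abs(c[:,1]-y)<.004;q=c[m];q=q[np.argsort(q[:,0])]
    print(y,[(int(a*1000),int(b*1000)) for a,b in q[::1][:,[0,2]]])
s=env.observe();print(s["grip_width"],s["gripper_force"],s["ft_force"])
```

```text
0.015 [(-150, 5), (-147, 3), (-147, -3), (-145, 0), (-145, 2), (-143, 2), (-142, 2), (-139, 0), (-138, 0), (-138, -1), (-136, -1), (-135, 6), (-133, -2), (-133, -1), (-132, 0), (-131, 3), (-131, 0), (-127, 8), (-127, 1), (-127, -1), (-126, -5), (-125, 1), (-125, 0), (-122, 3), (-122, 0), (-122, 4), (-119, 2), (-116, 1), (-115, -2), (-115, -7), (-114, 2), (-113, -2), (-111, 1), (-111, 0), (-110, 1), (-109, 1), (-107, 2), (-107, 0), (-103, 0), (-101, -6), (-101, 2), (-100, 2), (-99, -4), (-99, 2), (-97, 2), (-96, 4), (-95, 0), (-94, 0), (-93, 3), (-92, 0), (-91, 2), (-89, 1), (-88, 1), (-84, -2), (-84, 0), (-83, 4), (-83, 1), (-80, 0), (-79, 1), (-78, 6), (-77, 0), (-76, 1), (-75, 5), (-75, 16), (-73, 0), (-73, 11), (-73, 5), (-73, 6), (-72, 0), (-72, 0), (-70, 9), (-69, 9), (-65, 2), (-64, 5), (-64, 6), (-64, 2), (-61, 4), (-60, 10), (-60, 1), (-59, 6), (-58, 1), (-55, 2), (-54, 3), (-52, 2), (-51, 3), (-50, 6), (-48, 0), (-47, 6), (-46, 168), (-45, 1), (-45, 7), (-45, 167), (-43, 5), (-43, 173), (-43, 59), (-42, 167), (-42, 19), (-42, 7), (-42, 5), (-42, 60), (-42, 25), (-41, 19), (-
[... 5132 characters left out ...]
30, 172), (-29, 54), (-29, 174), (-28, 171), (-28, 53), (-27, 58), (-27, 184), (-27, 173), (-26, 176), (-26, 178), (-24, 57), (-24, 55), (-23, 180), (-23, 59), (-23, 62), (-22, 185), (-21, 57), (-21, 53), (-20, 186), (-20, 179), (-20, 184), (-19, 62), (-19, 178), (-18, 60), (-18, 56), (-18, 179), (-17, 61), (-17, 182), (-14, 59), (-12, 55), (-12, 61), (-11, 65), (-10, 60), (-10, 57), (-7, 60), (-4, 57), (-4, 65), (-2, 61), (-2, 57), (-2, 59), (0, 60), (2, 53), (2, 60), (4, 55), (4, 58), (4, 59), (4, 61), (5, 62), (9, 60), (9, 58), (10, 55), (12, 64), (13, 55), (13, 57), (14, 59), (17, 58), (121, -1), (121, 0), (124, 0), (125, -2)]
0.03414410306887451 0.0 [ 0.66773221 -0.47078317  0.28485526]
```

Emit:
arm_command --turn '[[0,0,0],[0,0,0],[0,0,0],[0,0,0],[0,0,0],[0,0,0],[0,0,0],[0,0,0],[0,0,0]]' --xyz '[[0,0,-0.5],[0,0,-0.8],[0,0,-0.9],[0,0,-0.9],[-0.2,-0.9,-0.2],[-0.2,-0.9,-0.2],[-0.2,-0.9,-0.2],[-0.2,-0.9,-0.2],[-0.2,-0.6,-0.2]]' --claw '[60,72,72,72,72,72,72,72,72]'

```text
time_s: 10.0
position: [0.3804, 0.008, 0.2247]
tool_rot: [[-0.449, 0.812, 0.373], [0.619, 0.584, -0.526], [-0.645, -0.005, -0.765]]
ft_force: [0.6, -0.8, 0.8]
grip_width: 0.0722
gripper_force: 0.0
```

Run:
```python
from h import *
s=env.observe();print(s["time_s"],s["position"].round(4))
p,d=shot("top","top4")
cv2.imwrite("pics/c4.png",cv2.resize(p[150:260,200:300],(500,550),interpolation=cv2.INTER_CUBIC))
uv,T=cloud("top",d,np.pad(np.ones((45,50),bool),((183,420-228),(215,560-265))));t=T[abs(T[:,2]-.059)<.006];r=cv2.minAreaRect(t[:,:2].astype(np.float32)*1000);print(len(t),r)
for b in cv2.boxPoints(r):print(w2c([*(b/1000),.059]).round(3))
```

```text
10.0 [0.3804 0.008  0.2247]
255 ((629.1600341796875, 18.370376586914062), (50.627506256103516, 130.93280029296875), 29.733583450317383)
[-0.048  0.006  0.059]
[ 0.08  -0.02   0.059]
[0.091 0.029 0.059]
[-0.037  0.056  0.059]
```

View pics/c4.png

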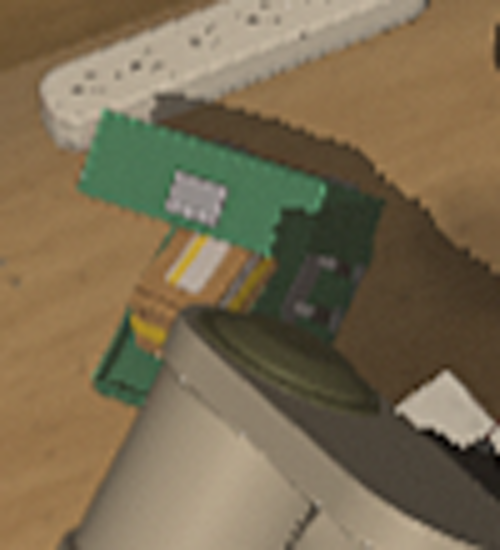

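The crop shows the yellow carton where it was, its front-left corner near (135,300). The fingers closed without reaching it, so I'll check where they really were.

Run:
```python
from h import *
f=np.load("pics/side3.npz");d=f["d"];p=f["p"].astype(int)
w=np.zeros((420,560),bool);w[145:200,245:285]=1
m=w&(p.max(2)<75)
uv,T=cloud("side",d,m)
tcp=np.array([.6045,.051,.0335]);R=np.array([[-0.429, 0.824, 0.371], [0.634, 0.567, -0.526], [-0.643, 0.009, -0.765]])
l=(T-tcp)@R
i=np.argsort(-l[:,2])
print(proj("side",tcp).round(0))
for k in i[::max(1,len(i)//25)]:print(uv[k],T[k].round(3),l[k].round(3))
```

```text
[[291. 195.]]
[269 180] [0.546 0.049 0.083] [-0.008 -0.049 -0.058]
[266 172] [0.538 0.062 0.099] [-0.007 -0.049 -0.081]
[260 169] [0.522 0.054 0.113] [-0.014 -0.065 -0.093]
[264 166] [0.532 0.069 0.113] [-0.008 -0.048 -0.097]
[259 165] [0.52  0.062 0.12 ] [-0.013 -0.063 -0.104]
[257 163] [0.514 0.062 0.126] [-0.014 -0.067 -0.11 ]
[254 162] [0.506 0.076 0.12 ] [ 0.002 -0.066 -0.116]
[272 153] [0.553 0.095 0.137] [-0.017 -0.017 -0.121]
[276 151] [0.563 0.109 0.135] [-0.011 -0.    -0.123]
[268 153] [0.542 0.089 0.14 ] [-0.018 -0.029 -0.125]
[255 157] [0.509 0.071 0.139] [-0.014 -0.066 -0.126]
[277 149] [0.566 0.117 0.136] [-0.008  0.007 -0.128]
[264 153] [0.532 0.098 0.135] [-0.004 -0.032 -0.129]
[270 150] [0.547 0.099 0.144] [-0.016 -0.019 -0.131]
[275 148] [0.561 0.114 0.141] [-0.011  0.    -0.132]
[265 151] [0.534 0.095 0.143] [-0.012 -0.032 -0.133]
[275 147] [0.561 0.116 0.143] [-0.011  0.001 -0.134]
[265 150] [0.534 0.098 0.144] [-0.012 -0.03  -0.135]
[266 149] [0.537 0.1   0.146] [-0.012 -0.027 -0.137]
[253 153] [0.504 0.079 0.146] [-0.011 -0.066 -0.138]
[263 149] [0.529 0.097 0.147] [-0.011 -0.035 -0.139]
[267 147] [0.54  0.104 0.15 ] [-0.013 -0.023 -0.141]
[260 149] [0.521 0.099 0.146] [-0.007 -0.04  -0.142]
[269 145] [0.545 0.111 0.151] [-0.012 -0.014 -0.144]
[263 146] [0.529 0.102 0.153] [-0.013 -0.032 -0.147]
[259 146] [0.518 0.107 0.151] [-0.003 -0.038 -0.151]
```

Run:
```python
from h import *
X,Y=ax(YAW)
for n in("top0","top2","top4"):
    d=np.load(f"pics/{n}.npz")["d"]
    uv,T=cloud("top",d,np.pad(np.ones((75,75),bool),((180,420-255),(205,560-280))))
    c=np.c_[(T-C)@X,(T-C)@Y,T[:,2]]
    for y in(.02,.03,.04,.046):
        q=c[(abs(c[:,1]-y)<.004)&(c[:,2]>.02)&(c[:,2]<.07)];print(n,y,len(q),"front face x",np.median(q[q[:,2]<.05][:,0]).round(4),"top min x",np.percentile(q[q[:,2]>.054][:,0],3).round(4),"max",q[:,0].max().round(3))
    q=c[(c[:,2]>.053)&(c[:,2]<.066)]
    for x in(-.03,-.02,-.01,0,.01):
        k=q[abs(q[:,0]-x)<.005][:,1];print(x,k.min().round(3),k.max().round(3),end=' | ')
    print()
```

```text
top0 0.02 67 front face x -0.0408 top min x -0.0401 max 0.019
top0 0.03 63 front face x -0.0389 top min x -0.042 max 0.017
top0 0.04 59 front face x -0.0386 top min x -0.0402 max 0.015
top0 0.046 46 front face x -0.0377 top min x -0.038 max 0.016
-0.03 0.003 0.049 | -0.02 0.001 0.05 | -0.01 0.002 0.045 | 0 -0.0 0.047 | 0.01 -0.002 0.046 | 
top2 0.02 58 front face x -0.0403 top min x -0.0412 max 0.018
top2 0.03 60 front face x -0.0378 top min x -0.0389 max 0.018
top2 0.04 52 front face x -0.0375 top min x -0.0371 max 0.018
top2 0.046 45 front face x -0.0361 top min x -0.0382 max 0.018
-0.03 -0.0 0.05 | -0.02 0.001 0.046 | -0.01 0.0 0.048 | 0 -0.001 0.047 | 0.01 -0.002 0.044 | 
top4 0.02 46 front face x nan top min x -0.0402 max 0.015
top4 0.03 59 front face x -0.0401 top min x -0.0405 max 0.017
top4 0.04 58 front face x -0.0382 top min x -0.0391 max 0.019
top4 0.046 41 front face x -0.0373 top min x -0.0358 max 0.019
-0.03 0.019 0.051 | -0.02 0.0 0.048 | -0.01 0.002 0.048 | 0 -0.003 0.045 | 0.01 -0.002 0.045 |
  return _methods._mean(a, axis=axis, dtype=dtype,
  ret = ret.dtype.type(ret / rcount)
```

Run:
```python
from h import *
s=env.observe();p,d=shot("side","side5")
u,v=proj("side",s["position"])[0];print(u,v)
R=s["tool_rot"];tcp=s["position"]
a,b=int(max(0,v-110)),int(min(420,v+50));c,e=int(max(0,u-80)),int(min(560,u+80))
im=p.copy()
for k in(0,-.02,-.05,-.1):
    q=proj("side",tcp+R[:,2]*k)[0].astype(int);cv2.circle(im,tuple(int(x) for x in q),1,(0,0,255),-1)
cv2.imwrite("pics/c5.png",cv2.resize(im[a:b,c:e],None,fx=3,fy=3,interpolation=cv2.INTER_NEAREST))
w=np.zeros((420,560),bool);w[a:b,c:e]=1
uv,T=cloud("side",d,w);l=(T-tcp)@R
m=(abs(l[:,0])<.03)&(abs(l[:,1])<.075)&(l[:,2]>-.15)&(l[:,2]<.03)
for z in np.arange(-.15,.03,.015):
    k=l[m&(abs(l[:,2]-z)<.0075)]
    if len(k):print(z.round(3),len(k),k.min(0).round(3),k.max(0).round(3))
```

```text
195.94425012336671 137.69818757114916
-0.15 172 [-0.02  -0.068 -0.15 ] [ 0.002  0.068 -0.143]
-0.135 414 [-0.022 -0.069 -0.142] [ 0.014  0.068 -0.128]
-0.12 356 [-0.022 -0.069 -0.127] [ 0.016  0.068 -0.113]
-0.105 315 [-0.019 -0.068 -0.112] [ 0.019  0.067 -0.098]
-0.09 212 [-0.016 -0.068 -0.097] [ 0.013  0.065 -0.083]
-0.075 116 [-0.013 -0.051 -0.082] [ 0.012  0.049 -0.068]
-0.06 116 [-0.013 -0.051 -0.067] [ 0.012  0.05  -0.053]
-0.045 60 [-0.012 -0.048 -0.052] [ 0.011  0.048 -0.045]
```

View pics/c5.png

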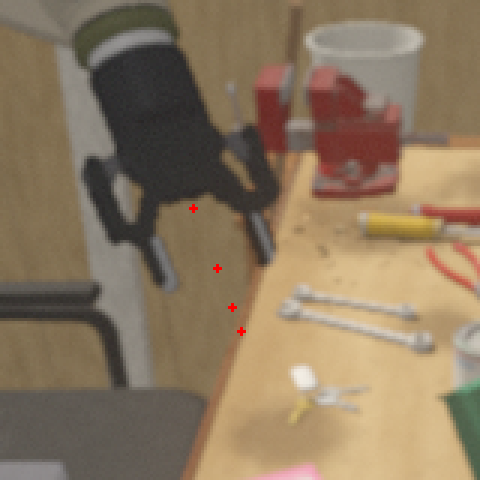

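The marked reported TCP, at (240,331), lies well beyond the real fingertips at about (268,260) and (165,290). The fingers really end about 45 mm short of it, so I'll measure this offset at 46 mm and when shut.

Emit:
arm_command --turn '[[0,0,0],[0,0,0],[0,0,0]]' --xyz '[[0,0,0],[0,0,0],[0,0,0]]' --claw '[46,46,46]'

```text
time_s: 10.4
position: [0.3835, 0.0094, 0.2239]
tool_rot: [[-0.45, 0.811, 0.373], [0.618, 0.585, -0.525], [-0.644, -0.006, -0.765]]
ft_force: [0.6, 0.7, -0.6]
grip_width: 0.0461
gripper_force: 0.0
```

```bash
cat >> h.py <<'E'
def tips(tag):
    s=env.observe();p,d=shot("side",tag);R=s["tool_rot"];tcp=s["position"];u,v=proj("side",tcp)[0]
    w=np.zeros((420,560),bool);w[max(0,int(v-110)):int(v+50),max(0,int(u-80)):int(u+80)]=1
    uv,T=cloud("side",d,w);l=(T-tcp)@R;m=(abs(l[:,0])<.016)&(abs(l[:,1])<.075)&(l[:,2]>-.08)&(l[:,2]<.03);k=l[m]
    print(s["grip_width"].round(4),"tips z pct",np.percentile(k[:,2],[50,90,97,100]).round(4),"left",k[k[:,1]>0][:,2].max().round(4),"right",k[k[:,1]<0][:,2].max().round(4),k.min(0).round(3),k.max(0).round(3))
E
python3 -c "
from h import *
tips('s6')"
```

```text
Traceback (most recent call last):
  File "h.py", line 41, in tips
    print(s["grip_width"].round(4),"tips z pct",np.percentile(k[:,2],[50,90,97,100]).round(4),"left",k[k[:,1]>0][:,2].max().round(4),"right",k[k[:,1]<0][:,2].max().round(4),k.min(0).round(3),k.max(0).round(3))
          ^^^^^^^^^^^^^^^^^^^^^
AttributeError: 'float' object has no attribute 'round'
```

Emit:
arm_command --turn '[[0,0,0],[0,0,0],[0,0,0],[0,0,0],[0,0,0]]' --xyz '[[0,0,0],[0,0,0],[0,0,0],[0,0,0],[0,0,0]]' --claw '[0,0,0,0,0]'

```text
time_s: 10.95
position: [0.383, 0.009, 0.2245]
tool_rot: [[-0.449, 0.812, 0.374], [0.619, 0.584, -0.525], [-0.645, -0.005, -0.764]]
ft_force: [0.6, -0.2, 0.0]
grip_width: 0.0001
gripper_force: 0.0
```

```bash
python3 -c "
from h import *
tips('s7')
s=env.observe();print(s['time_s'],s['position'],w2c(s['position']))"
```

```text
Traceback (most recent call last):
  File "h.py", line 41, in tips
    print(s["grip_width"].round(4),"tips z pct",np.percentile(k[:,2],[50,90,97,100]).round(4),"left",k[k[:,1]>0][:,2].max().round(4),"right",k[k[:,1]<0][:,2].max().round(4),k.min(0).round(3),k.max(0).round(3))
          ^^^^^^^^^^^^^^^^^^^^^
AttributeError: 'float' object has no attribute 'round'
```

Run:
```python
from h import *
s=env.observe();R=s["tool_rot"];tcp=s["position"];u,v=proj("side",tcp)[0]
for n in("side5","s6","s7"):
    d=np.load(f"pics/{n}.npz")["d"];w=np.zeros((420,560),bool);w[int(v-110):int(v+50),int(u-80):int(u+80)]=1
    uv,T=cloud("side",d,w);l=(T-tcp)@R;k=l[(abs(l[:,0])<.016)&(abs(l[:,1])<.075)&(l[:,2]>-.08)&(l[:,2]<.03)]
    print(n,np.percentile(k[:,2],[90,97,100]).round(4),"left",k[k[:,1]>0][:,2].max().round(4),"right",k[k[:,1]<0][:,2].max().round(4),k.min(0).round(3),k.max(0).round(3))
```

```text
side5 [-0.0504 -0.0478 -0.047 ] left -0.047 right -0.0474 [-0.014 -0.056 -0.08 ] [ 0.012  0.045 -0.047]
s6 [-0.043  -0.0395 -0.0381] left -0.0381 right -0.039 [-0.014 -0.041 -0.08 ] [ 0.013  0.038 -0.038]
s7 [-0.0418 -0.0377 -0.0367] left -0.0373 right -0.0367 [-0.014 -0.023 -0.08 ] [ 0.011  0.017 -0.037]
```

```bash
cat >> h.py <<'E'
TO=.0365
def tip(s=None):
    s=s or env.observe();return w2c(s["position"]-TO*s["tool_rot"][:,2])
def go(pc,yaw=None,lean=40):
    s=env.observe();R=s["tool_rot"] if yaw is None else rot(yaw,lean)
    print("t",round(s["time_s"],2),"tip",tip(s).round(4),"F",s["ft_force"].round(1));plan(R,c2w(pc)+TO*R[:,2],s)
E
python3 - <<'E'
from h import *
go([-.018,.025,.033]);s=env.observe()
p=c2w([-.018,.025,.033])-.12*s["tool_rot"][:,2];go(w2c(p))
E
```

```text
t 11.0 tip [-0.1581 -0.1704  0.2524] F [-0.6 -0.8 -0.8]
turn [0. 0. 0.] xyz before turn [0.99 4.19 4.88] xyz after turn [0.99 4.19 4.88]
t 11.0 tip [-0.1581 -0.1704  0.2524] F [-0.6 -0.8 -0.8]
turn [0. 0. 0.] xyz before turn [0.99 4.19 2.48] xyz after turn [0.99 4.19 2.48]
```

Emit:
arm_command --turn '[[0,0,0],[0,0,0],[0,0,0],[0,0,0],[0,0,0],[0,0,0],[0,0,0],[0,0,0],[0,0,0],[0,0,0],[0,0,0],[0,0,0]]' --xyz '[[0.1,0.6,0.2],[0.15,0.8,0.3],[0.15,0.8,0.3],[0.15,0.8,0.3],[0.24,0.7,0.4],[0.2,0.49,0.5],[0,0,0.5],[0,0,0.6],[0,0,0.6],[0,0,0.6],[0,0,0.38],[0,0,0.2]]' --claw '[72,72,72,72,72,72,72,72,72,72,72,72]'

```text
time_s: 12.2
position: [0.6221, 0.0329, 0.0038]
tool_rot: [[-0.449, 0.812, 0.372], [0.619, 0.583, -0.526], [-0.644, -0.006, -0.765]]
ft_force: [0.8, 0.5, -0.1]
grip_width: 0.0718
gripper_force: 0.0
```

Emit:
arm_command --turn '[[0,0,0],[0,0,0],[0,0,0],[0,0,0],[0,0,0],[0,0,0],[0,0,0]]' --xyz '[[0,0,0],[0,0,0],[0,0,0],[0,0,0],[0,0,0],[0,0,0],[0,0,0]]' --claw '[65,60,55,50,46,43,43]' --squeeze 20

```text
time_s: 12.9
position: [0.6221, 0.0343, 0.006]
tool_rot: [[-0.448, 0.811, 0.375], [0.618, 0.585, -0.525], [-0.645, -0.004, -0.764]]
ft_force: [-2.6, 3.4, 5.5]
grip_width: 0.0457
gripper_force: 20.5
```

Run:
```python
from h import *
go([-.018+.0,.025,.033]);s=env.observe();plan(rot(-48.7,40),s["position"]);print(s["q"].round(1))
```

```text
t 12.9 tip [-0.0186  0.0254  0.0338] F [-2.6  3.4  5.5]
turn [0. 0. 0.] xyz before turn [ 0.   -0.01  0.02] xyz after turn [ 0.   -0.01  0.02]
turn [-0.74  0.04 -0.82] xyz before turn [0. 0. 0.] xyz after turn [0. 0. 0.]
[  7.8  39.7  92.7 -57.6  42.6  14.5]
```

Emit:
arm_command --turn '[[-0.37,0.02,-0.41],[-0.37,0.02,-0.41],[0,0,0],[0,0,0],[0,0,0],[0,0,0],[0,0,0],[0,0,0]]' --xyz '[[0,0,0],[0,0,0],[-0.06,0.02,0.05],[-0.06,0.02,0.05],[-0.06,0.02,0.05],[-0.06,0.02,0.05],[0,0.02,0],[0,0,0]]' --claw '[43,43,43,43,43,43,43,43]'

```text
time_s: 13.7
position: [0.6361, 0.0246, 0.0059]
tool_rot: [[-0.506, 0.752, 0.422], [0.575, 0.659, -0.485], [-0.643, -0.002, -0.766]]
ft_force: [-1.5, -3.2, 4.8]
grip_width: 0.0455
gripper_force: 20.7
```

Run:
```python
from h import *
s=env.observe();X,Y=ax(YAW);print("Fx,Fy",(s["ft_force"]@X).round(1),(s["ft_force"]@Y).round(1));go([.002,.032,.033],-48.7)
```

```text
Fx,Fy 1.4 -3.3
t 13.7 tip [-0.0021  0.0272  0.0338] F [-1.5 -3.2  4.8]
turn [-0.03  0.    0.  ] xyz before turn [-0.05  0.1   0.06] xyz after turn [-0.05  0.1   0.07]
```

Emit:
arm_command --turn '[[0,0,0],[0,0,0],[0,0,0],[0,0,0]]' --xyz '[[0,0.02,0],[0,0.02,0],[0,0.02,0],[0,0,0]]' --claw '[43,43,43,43]'

```text
time_s: 14.1
position: [0.6381, 0.0265, 0.0058]
tool_rot: [[-0.506, 0.753, 0.422], [0.575, 0.658, -0.485], [-0.643, -0.003, -0.766]]
ft_force: [-2.5, -2.5, 5.4]
grip_width: 0.0456
gripper_force: 21.0
```

Emit:
arm_command --turn '[[0,0,0],[0,0,0],[0,0,0]]' --xyz '[[0,0.02,0],[0,0.02,0],[0,0,0]]' --claw '[43,43,43]'

```text
time_s: 14.4
position: [0.6396, 0.0278, 0.0058]
tool_rot: [[-0.506, 0.753, 0.422], [0.575, 0.658, -0.485], [-0.643, -0.003, -0.766]]
ft_force: [-2.4, -2.7, 6.0]
grip_width: 0.0458
gripper_force: 21.0
```

Emit:
arm_command --turn '[[0,0,0],[0,0,0],[0,0,0],[0,0,0]]' --xyz '[[-0.015,0,0.013],[-0.015,0,0.013],[-0.015,0,0.013],[0,0,0]]' --claw '[43,43,43,43]'

```text
time_s: 14.8
position: [0.6419, 0.0266, 0.0059]
tool_rot: [[-0.506, 0.752, 0.423], [0.576, 0.66, -0.484], [-0.643, -0.001, -0.766]]
ft_force: [-3.8, 2.3, 6.9]
grip_width: 0.0456
gripper_force: 21.3
```

Run:
```python
from h import *
s=env.observe();X,Y=ax(YAW);print("Fx,Fy",(s["ft_force"]@X).round(1),(s["ft_force"]@Y).round(1));go([.002,.032,.033],-48.7)
```

```text
Fx,Fy -4.2 -1.4
t 14.8 tip [0.0002 0.0328 0.0338] F [-3.8  2.3  6.9]
turn [-0.01 -0.    0.  ] xyz before turn [-0.02 -0.01  0.04] xyz after turn [-0.02 -0.01  0.04]
```

Emit:
arm_command --turn '[[0,0,0],[0,0,0],[0,0,0]]' --xyz '[[0,0.02,0],[0,0.02,0],[0,0,0]]' --claw '[43,43,43]'

```text
time_s: 15.1
position: [0.6428, 0.0271, 0.0058]
tool_rot: [[-0.506, 0.753, 0.421], [0.575, 0.658, -0.485], [-0.643, -0.003, -0.766]]
ft_force: [-5.8, -1.3, 7.6]
grip_width: 0.0458
gripper_force: 21.3
```

Emit:
arm_command --turn '[[0,0,0],[0,0,0],[0,0,0],[0,0,0]]' --xyz '[[-0.015,0,0.013],[-0.015,0,0.013],[-0.015,0,0.013],[0,0,0]]' --claw '[43,43,43,43]'

```text
time_s: 15.5
position: [0.6444, 0.0263, 0.0058]
tool_rot: [[-0.507, 0.752, 0.423], [0.576, 0.66, -0.483], [-0.642, -0.001, -0.767]]
ft_force: [-10.9, 6.9, 11.8]
grip_width: 0.0457
gripper_force: 22.5
```

Run:
```python
from h import *
s=env.observe();X,Y=ax(YAW);print("Fx,Fy",(s["ft_force"]@X).round(1),(s["ft_force"]@Y).round(1));go([.002,.032,.033],-48.7)
```

```text
Fx,Fy -12.4 -3.6
t 15.5 tip [0.0021 0.0345 0.0338] F [-10.9   6.9  11.8]
turn [-0.02 -0.01  0.01] xyz before turn [ 0.01 -0.05  0.01] xyz after turn [ 0.01 -0.05  0.01]
```

Emit:
arm_command --turn '[[0,0,0],[0,0,0],[0,0,0]]' --xyz '[[0,0.02,0],[0,0.01,0],[0,0,0]]' --claw '[43,43,43]'

```text
time_s: 15.8
position: [0.6444, 0.0263, 0.0058]
tool_rot: [[-0.507, 0.753, 0.42], [0.576, 0.658, -0.485], [-0.642, -0.004, -0.767]]
ft_force: [-16.0, 3.2, 14.8]
grip_width: 0.0456
gripper_force: 21.9
```

Emit:
arm_command --turn '[[0,0,0],[0,0,0],[0,0,0]]' --xyz '[[-0.015,0.01,0.013],[0,0.01,0],[0,0,0]]' --claw '[43,43,43]'

```text
time_s: 16.1
position: [0.6444, 0.0262, 0.0057]
tool_rot: [[-0.507, 0.754, 0.418], [0.576, 0.657, -0.486], [-0.641, -0.006, -0.767]]
ft_force: [-23.4, 6.1, 19.8]
grip_width: 0.046
gripper_force: 22.5
```

Run:
```python
from h import *
s=env.observe();X,Y=ax(YAW);print("Fx,Fy",(s["ft_force"]@X).round(1),(s["ft_force"]@Y).round(1),s["wrist_torque"].round(2));go([.002,.032,.033],-48.7)
```

```text
Fx,Fy -20.1 -13.5 [-0.65  1.72 -1.79]
t 16.1 tip [0.0023 0.0346 0.0337] F [-23.4   6.1  19.8]
turn [-0.08 -0.02  0.  ] xyz before turn [ 0.01 -0.05  0.01] xyz after turn [ 0.01 -0.05  0.01]
```

Emit:
arm_command --turn '[[0,0,0],[0,0,0],[0,0,0],[0,0,0],[0,0,0],[0,0,0],[0,0,0],[0,0,0],[0,0,0]]' --xyz '[[0,-0.04,0],[0,0,0],[0,0,0],[0,0,0],[0,0,-0.3],[0,0,-0.6],[0,0,-0.9],[0,0,-0.9],[0,0,-0.9]]' --claw '[46,54,60,66,66,66,72,72,72]'

```text
time_s: 17.0
position: [0.5687, 0.1133, 0.1449]
tool_rot: [[-0.507, 0.751, 0.423], [0.576, 0.66, -0.482], [-0.641, -0.001, -0.767]]
ft_force: [0.4, -0.4, -0.2]
grip_width: 0.072
gripper_force: 0.0
```

Run:
```python
from h import *
s=env.observe();print(s["time_s"],tip(s),s["q"].round(1))
R=rot(-38.7,40);X,Y=ax(-38.7)
t=np.array([.566,-.2815,0])-X*.024+[0,0,.026]
P=t+TO*R[:,2];plan(R,P);plan(R,P-.12*R[:,2])
```

```text
17.0 [-0.11307797  0.03543213  0.17286486] [ 16.6  25.1  90.7 -45.4  54.9  -0.6]
turn [-1.29 -0.03 -1.53] xyz before turn [-2.63 -5.25  6.03] xyz after turn [-1.85 -6.2   5.39]
turn [-1.29 -0.03 -1.53] xyz before turn [-2.64 -5.52  3.65] xyz after turn [-1.85 -6.2   2.99]
```

Emit:
arm_command --turn '[[0,0,0],[0,0,0],[0,0,0],[0,0,0],[0,0,0],[0,0,0],[0,0,0],[-0.65,0,-0.76],[-0.65,0,-0.76]]' --xyz '[[0,-0.6,0],[0,-0.8,0],[0,-0.9,0],[0,-0.9,0],[0,-0.9,0],[0,-0.8,0],[0,-0.6,0],[0,0,0],[0,0,0]]' --claw '[72,72,72,72,72,72,72,72,72]'

```text
time_s: 17.9
position: [0.3626, -0.069, 0.1437]
tool_rot: [[-0.594, 0.632, 0.498], [0.485, 0.775, -0.405], [-0.642, 0.001, -0.767]]
ft_force: [-0.1, 0.8, 0.1]
grip_width: 0.0721
gripper_force: 0.0
```

Run:
```python
from h import *
s=env.observe();print(s["time_s"],s["q"].round(1))
p,d=shot("top","top8");p2,d2=shot("side","side8")
X,Y=ax(YAW)
uv,T=cloud("top",d,np.pad(np.ones((75,75),bool),((180,420-255),(205,560-280))))
c=np.c_[(T-C)@X,(T-C)@Y,T[:,2]]
for y in(.02,.03,.04,.05):
    q=c[(abs(c[:,1]-y)<.004)&(c[:,2]>.02)&(c[:,2]<.067)];print(y,len(q),"front",np.median(q[q[:,2]<.05][:,0]).round(4),"top min x",np.percentile(q[q[:,2]>.054][:,0],3).round(4))
q=c[(c[:,2]>.053)&(c[:,2]<.066)]
for x in(-.015,-.01,-.005,0,.005,.01):
    k=q[abs(q[:,0]-x)<.004][:,1];print(x,np.percentile(k,[2,98]).round(4),end=' | ')
# lip / left wall in same view
l=c[(c[:,2]>.006)&(c[:,2]<.02)&(abs(c[:,1])<.04)&(c[:,0]<-.06)&(c[:,0]>-.09)];print("\nlip x",np.percentile(l[:,0],[5,50,95]).round(4))
w=np.zeros((420,560),bool);w[250:335,235:325]=1
uv,T=cloud("side",d2,w);t=T[abs(T[:,2]-.056)<.006];print("blue",len(t),cv2.minAreaRect(t[:,:2].astype(np.float32)*1000))
cv2.imwrite("pics/c8.png",np.hstack([cv2.resize(p[170:250,205:285],(480,480),interpolation=cv2.INTER_CUBIC)]))
```

```text
17.9 [-18.8  -2.7 130.6 -43.5  18.9 -32.1]
0.02 43 front -0.0203 top min x -0.0206
0.03 43 front -0.0201 top min x -0.0185
0.04 46 front -0.0186 top min x -0.0199
0.05 49 front -0.0195 top min x -0.0177
-0.015 [0.0135 0.0562] | -0.01 [0.011  0.0547] | -0.005 [0.011  0.0546] | 0 [0.0109 0.057 ] | 0.005 [0.012  0.0567] | 0.01 [0.0118 0.0554] | 
lip x [-0.0752 -0.0721 -0.0629]
blue 943 ((566.8088989257812, -281.81195068359375), (48.482574462890625, 92.91958618164062), 52.24930953979492)
```

View pics/c8.png

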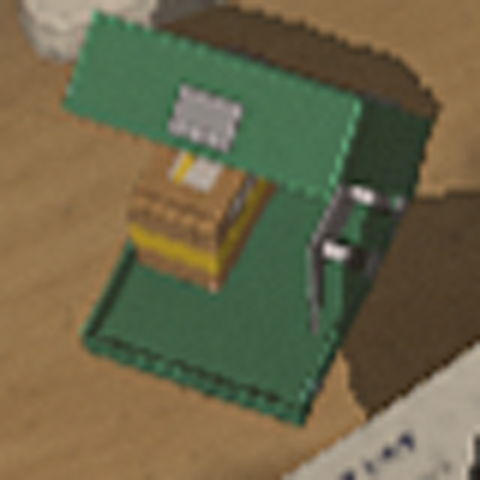

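The crop shows the yellow carton seated in the back left corner, with its front face level at about (130–215, 230–280). The plate is on the right at about (320,250). The front face measures x = -20 mm and the left side meets the wall, so the blue carton is next.

```bash
sed -i 's/^C=.*/C=np.array([.6033,.0242,0.]);YAW=-48.6/' h.py
python3 - <<'E'
from h import *
R=rot(-38.2,40);X,Y=ax(-38.2)
t=np.array([.5667,-.2818,0])-X*.024+[0,0,.028]
P=t+TO*R[:,2];plan(R,P);plan(R,P-.12*R[:,2])
E
```

```text
turn [-0.16 -0.02 -0.2 ] xyz before turn [-2.64 -0.68  5.95] xyz after turn [-2.62 -0.81  5.94]
turn [-0.16 -0.02 -0.2 ] xyz before turn [-2.64 -0.71  3.55] xyz after turn [-2.62 -0.81  3.54]
```

Emit:
arm_command --turn '[[-0.16,0,-0.2],[0,0,0],[0,0,0],[0,0,0],[0,0,0],[0,0,0],[0,0,0],[0,0,0]]' --xyz '[[0,0,0],[-0.6,-0.2,0],[-0.7,-0.21,0.3],[-0.7,-0.2,0.6],[-0.62,-0.2,0.6],[0,0,0.8],[0,0,0.8],[0,0,0.44]]' --claw '[72,72,72,72,72,72,72,72]'

```text
time_s: 18.8
position: [0.5052, -0.2204, 0.0957]
tool_rot: [[-0.616, 0.626, 0.479], [0.489, 0.78, -0.391], [-0.618, -0.006, -0.786]]
ft_force: [-0.1, 0.9, 0.1]
grip_width: 0.0718
gripper_force: 0.0
```

Run:
```python
from h import *
R=rot(-38.2,40);X,Y=ax(-38.2)
t=np.array([.5667,-.2818,0])-X*.024+[0,0,.028]
P=t+TO*R[:,2];plan(R,P);s=env.observe();print(s["time_s"],s["q"].round(1),s["position"])
```

```text
turn [-0.13 -0.37 -0.04] xyz before turn [-0.17 -0.18  2.57] xyz after turn [-0.08 -0.2   2.57]
18.8 [-34.2  18.5 113.8 -17.9  10.2 -69. ] [ 0.50518116 -0.22038658  0.09566668]
```

Run:
```python
from h import *
R=rot(-38.2,30);X,Y=ax(-38.2)
t=np.array([.5667,-.2818,0])-X*.027+[0,0,.026]
P=t+TO*R[:,2];plan(R,P)
```

```text
turn [-0.12  1.63 -0.05] xyz before turn [ 0.03 -0.18  2.55] xyz after turn [-0.33 -0.2   2.53]
```

Emit:
arm_command --turn '[[0,0.5,0],[-0.06,0.6,0],[-0.06,0.5,-0.05],[0,0,0]]' --xyz '[[0,0,0],[0,0,0],[0,0,0],[0,0,0]]' --claw '[72,72,72,72]'

```text
time_s: 19.2
position: [0.5052, -0.2202, 0.0986]
tool_rot: [[-0.678, 0.618, 0.398], [0.533, 0.786, -0.313], [-0.506, -0.0, -0.862]]
ft_force: [0.6, -0.1, 0.3]
grip_width: 0.0722
gripper_force: 0.0
```

Run:
```python
from h import *
R=rot(-38.2,30);X,Y=ax(-38.2)
t=np.array([.5667,-.2818,0])-X*.027+[0,0,.026]
P=t+TO*R[:,2];plan(R,P);print(env.observe()["q"].round(1))
```

```text
turn [0.   0.08 0.01] xyz before turn [-0.28 -0.21  2.58] xyz after turn [-0.3  -0.21  2.58]
[-35.   18.  107.6  -4.   24.  -83.6]
```

Emit:
arm_command --turn '[[0,0.08,0],[0,0,0],[0,0,0],[0,0,0],[0,0,0],[0,0,0],[0,0,0],[0,0,0],[0,0,0],[0,0,0],[0,0,0],[0,0,0]]' --xyz '[[-0.3,-0.2,0],[0,0,0.6],[0,0,0.7],[0,0,0.7],[0,0,0.4],[0,0,0.18],[0,0,0],[0,0,0],[0,0,0],[0,0,0],[0,0,0],[0,0,0]]' --claw '[72,72,72,72,72,72,65,58,52,46,43,43]' --squeeze 25

```text
time_s: 20.4
position: [0.5587, -0.276, -0.005]
tool_rot: [[-0.682, 0.616, 0.394], [0.533, 0.788, -0.31], [-0.501, -0.001, -0.865]]
ft_force: [-2.4, 2.1, 6.3]
grip_width: 0.0455
gripper_force: 25.7
```

Run:
```python
from h import *
s=env.observe();print(s["q"].round(1));X,Y=ax(-38.2);t=s["position"]-TO*s["tool_rot"][:,2];print("tip in blue frame",(t-[.5667,-.2818,0])@np.c_[X,Y],t[2])
p,d=shot("side","side9");cv2.imwrite("pics/c9.png",cv2.resize(p[200:330,200:340],(560,520),interpolation=cv2.INTER_CUBIC))
```

```text
[-36.8  33.9 102.8  -3.   13.2 -86.1]
tip in blue frame [-0.02811712 -0.00038283] 0.026614710768410564
```

View pics/c9.png

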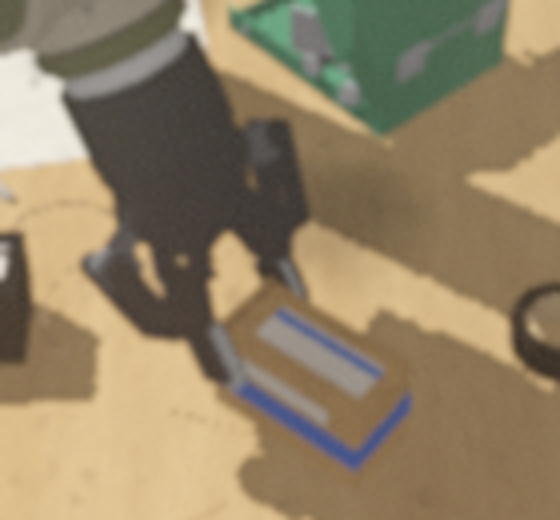

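The crop shows both fingertips on the front end of the blue carton, at about (225,350) and (290,275), and the carton standing flat. Next I lift it.

Emit:
arm_command --turn '[[0,0,0],[0,0,0],[0,0,0],[0,0,0],[0,0,0]]' --xyz '[[0,0,0],[-0.1,0,-0.18],[-0.2,0,-0.35],[-0.25,0,-0.43],[-0.25,0,-0.43]]' --claw '[40,40,40,40,40]' --squeeze 45

```text
time_s: 20.95
position: [0.5581, -0.2755, 0.0752]
tool_rot: [[-0.683, 0.616, 0.392], [0.534, 0.787, -0.309], [-0.499, -0.001, -0.867]]
ft_force: [0.5, 0.5, -2.3]
grip_width: 0.0452
gripper_force: 46.5
```

Run:
```python
from h import *
s=env.observe();print(s["q"].round(1))
print("pink/black",onz("side",[(206,197),(186,274)],.03).round(3), [w2c(a).round(3) for a in onz("side",[(206,197),(186,274)],.03)])
for q in([-.19,-.10,.10],[-.19,-.016,.08],[-.11,-.016,.04]):go(q,-48.6,30)
go(tip(s))
```

```text
[-36.8  25.8  98.6  -1.6  25.7 -87.6]
pink/black [[ 0.377  0.042  0.03 ]
 [ 0.373 -0.23   0.03 ]] [array([-0.163, -0.158,  0.03 ]), array([ 0.038, -0.341,  0.03 ])]
t 20.95 tip [ 0.1771 -0.2354  0.1069] F [ 0.5  0.5 -2.3]
turn [ 1.04 -0.01  1.84] xyz before turn [ 5.9   3.94 -3.24] xyz after turn [ 6.42  2.64 -3.55]
t 20.95 tip [ 0.1771 -0.2354  0.1069] F [ 0.5  0.5 -2.3]
turn [ 1.04 -0.01  1.84] xyz before turn [ 5.83  5.59 -2.74] xyz after turn [ 6.62  4.32 -3.2 ]
t 20.95 tip [ 0.1771 -0.2354  0.1069] F [ 0.5  0.5 -2.3]
turn [ 1.04 -0.01  1.84] xyz before turn [ 4.86  5.3  -1.27] xyz after turn [ 5.63  4.32 -1.71]
t 20.95 tip [ 0.1771 -0.2354  0.1069] F [ 0.5  0.5 -2.3]
turn [0. 0. 0.] xyz before turn [-0.  0.  0.] xyz after turn [-0.  0.  0.]
```

Emit:
arm_command --turn '[[0,0,0],[0,0,0],[0,0,0],[0,0,0],[0,0,0],[0,0,0],[0,0,0],[0,0,0],[0,0,0],[0,0,0],[0.52,0,0.92],[0.52,0,0.92]]' --xyz '[[0.4,0.27,-0.22],[0.6,0.4,-0.34],[0.65,0.44,-0.37],[0.65,0.44,-0.37],[0.65,0.44,-0.37],[0.65,0.44,-0.37],[0.65,0.44,-0.37],[0.65,0.44,-0.37],[0.6,0.4,-0.34],[0.4,0.27,-0.22],[0,0,0],[0,0,0]]' --claw '[40,40,40,40,40,40,40,40,40,40,40,40]'

```text
time_s: 22.15
position: [0.4137, 0.0904, 0.0716]
tool_rot: [[-0.57, 0.752, 0.331], [0.651, 0.659, -0.376], [-0.501, 0.001, -0.866]]
ft_force: [0.3, -1.2, -3.5]
grip_width: 0.0452
gripper_force: 46.8
```

Run:
```python
from h import *
s=env.observe();print(s["q"].round(1))
for q in([-.19,-.016,.07],[-.115,-.016,.033]):go(q,-48.8,30)
p,d=shot("top","top10");p2,d2=shot("side","side10")
cv2.imwrite("pics/c10.png",np.hstack([cv2.resize(p[170:290,205:325],(400,400)),cv2.resize(p2[100:240,180:320],(400,400))]))
```

```text
[ 14.2  18.2 114.5 -42.8  41.    4.4]
t 22.15 tip [-0.1933 -0.0984  0.1032] F [ 0.3 -1.2 -3.5]
turn [0.01 0.01 0.  ] xyz before turn [0.28 1.65 0.61] xyz after turn [0.28 1.65 0.61]
t 22.15 tip [-0.1933 -0.0984  0.1032] F [ 0.3 -1.2 -3.5]
turn [0.01 0.01 0.  ] xyz before turn [-0.65  1.65  2.  ] xyz after turn [-0.65  1.65  2.  ]
```

Emit:
arm_command --turn '[[0,0,0],[0,0,0],[0,0,0],[0,0,0],[0,0,0],[0,0,0]]' --xyz '[[0,0.5,0.1],[0,0.7,0.3],[-0.1,0.45,0.4],[-0.2,0.02,0.5],[-0.2,0,0.45],[-0.15,0,0.25]]' --claw '[40,40,40,40,40,40]'

```text
time_s: 22.85
position: [0.5294, 0.0857, 0.001]
tool_rot: [[-0.573, 0.749, 0.333], [0.649, 0.663, -0.374], [-0.501, 0.001, -0.866]]
ft_force: [-15.7, 16.6, 28.0]
grip_width: 0.0457
gripper_force: 53.5
```

Run:
```python
from h import *
s=env.observe();print(s["q"].round(1))
for q in([-.115,-.0152,.032],[-.08,-.0152,.032],[-.034,-.0152,.032]):go(q,-48.7,30)
p,d=shot("top","top11");p2,d2=shot("side","side11")
uv,T=cloud("side",d2,np.pad(np.ones((110,110),bool),((130,180),(225,225))));X,Y=ax(YAW);c=np.c_[(T-C)@X,(T-C)@Y,T[:,2]]
hsv=cv2.cvtColor(p2,cv2.COLOR_BGR2HSV)[uv[:,1],uv[:,0]]
b=c[(hsv[:,0]>105)&(hsv[:,0]<130)&(hsv[:,1]>110)&(c[:,0]<0)&(c[:,1]<.02)&(c[:,1]>-.06)]
print("blue band",len(b),np.percentile(b,[5,50,95],axis=0).round(3) if len(b) else "")
cv2.imwrite("pics/c11.png",np.hstack([cv2.resize(p[170:290,205:325],(400,400)),cv2.resize(p2[120:240,200:320],(400,400))]))
```

```text
[ 10.1  32.9 103.5 -46.3  36.2   5. ]
t 22.85 tip [-0.1133 -0.0149  0.0326] F [-15.7  16.6  28. ]
turn [0.03 0.01 0.03] xyz before turn [ 0.04 -0.01 -0.01] xyz after turn [ 0.04 -0.01 -0.01]
t 22.85 tip [-0.1133 -0.0149  0.0326] F [-15.7  16.6  28. ]
turn [0.03 0.01 0.03] xyz before turn [-0.57 -0.01  0.34] xyz after turn [-0.57 -0.01  0.34]
t 22.85 tip [-0.1133 -0.0149  0.0326] F [-15.7  16.6  28. ]
turn [0.03 0.01 0.03] xyz before turn [-1.37 -0.01  0.8 ] xyz after turn [-1.37 -0.01  0.8 ]
blue band 37 [[-0.1   -0.038  0.031]
 [-0.057 -0.036  0.038]
 [-0.037 -0.025  0.044]]
```

View pics/c11.png

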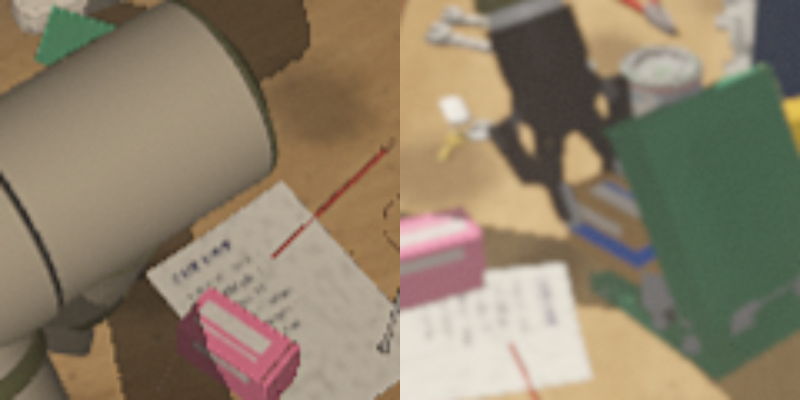

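The carton's underside has met the front lip: the side crop shows the carton over the lip at (600,220), and the wrist reads 28 N upward. I'll raise it, check its pitch, go over the lip and only then lower it.

Emit:
arm_command --turn '[[0,0,0],[0,0,0],[0,0,0]]' --xyz '[[-0.1,0,-0.17],[-0.1,0,-0.17],[0,0,0]]' --claw '[40,40,40]'

```text
time_s: 23.25
position: [0.5291, 0.0859, 0.0216]
tool_rot: [[-0.572, 0.75, 0.333], [0.649, 0.662, -0.375], [-0.501, 0.002, -0.865]]
ft_force: [-0.4, -0.1, -2.4]
grip_width: 0.0457
gripper_force: 49.4
```

```bash
cat >> h.py <<'E'
def blueband(tag):
    p2,d2=shot("side",tag);uv,T=cloud("side",d2,np.pad(np.ones((110,110),bool),((130,180),(225,225))));X,Y=ax(YAW);c=np.c_[(T-C)@X,(T-C)@Y,T[:,2]]
    hsv=cv2.cvtColor(p2,cv2.COLOR_BGR2HSV)[uv[:,1],uv[:,0]]
    b=c[(hsv[:,0]>105)&(hsv[:,0]<130)&(hsv[:,1]>110)&(c[:,0]<.03)&(c[:,1]<-.02)&(c[:,1]>-.06)]
    t=c[(c[:,0]<-.04)&(c[:,0]>-.14)&(c[:,1]<.004)&(c[:,1]>-.033)&(c[:,2]>.05)&(c[:,2]<.11)]
    for n,k in(("band",b),("top",t)):
        if len(k)>8:
            f=np.polyfit(k[:,0],k[:,2],1);g=np.polyfit(k[:,0],k[:,1],1);print(n,len(k),"pitch",np.degrees(np.arctan(f[0])).round(1),"yaw",np.degrees(np.arctan(g[0])).round(1),"mean",k.mean(0).round(4),k[:,0].min().round(3),k[:,0].max().round(3))
E
python3 - <<'E'
from h import *
s=env.observe();print(s["grip_width"])
go([-.05,-.0152,.048],-48.7,30);blueband("side12")
E
```

```text
0.045688766186965345
t 23.25 tip [-0.1136 -0.0149  0.0532] F [-0.4 -0.1 -2.4]
turn [0.03 0.01 0.01] xyz before turn [-1.05 -0.01  0.73] xyz after turn [-1.05 -0.01  0.73]
band 36 pitch 7.2 yaw 2.8 mean [-0.0654 -0.0358  0.0584] -0.107 -0.038
top 144 pitch 1.3 yaw -11.8 mean [-0.0967 -0.0193  0.0858] -0.134 -0.04
```

Emit:
arm_command --turn '[[0,0,0],[0,0,0],[0,0,0],[0,0,0],[0,0,0]]' --xyz '[[-0.1,-0.04,0.06],[-0.14,0,0.08],[-0.14,0,0.08],[-0.14,0,0.08],[0,0,0]]' --claw '[40,40,40,40,40]'

```text
time_s: 23.8
position: [0.5483, 0.0614, 0.0203]
tool_rot: [[-0.572, 0.751, 0.331], [0.65, 0.661, -0.375], [-0.501, 0.001, -0.866]]
ft_force: [1.6, 0.6, -1.4]
grip_width: 0.0454
gripper_force: 49.3
```

Emit:
arm_command --turn '[[0,0,0],[0,0,0],[0,0,0],[0,0,0]]' --xyz '[[-0.1,0,0.06],[-0.1,0,0.06],[-0.1,0,0.06],[0,0,0]]' --claw '[40,40,40,40]'

```text
time_s: 24.2
position: [0.5595, 0.0486, 0.0202]
tool_rot: [[-0.572, 0.75, 0.331], [0.65, 0.661, -0.375], [-0.501, 0.001, -0.866]]
ft_force: [2.2, 0.2, -3.7]
grip_width: 0.0452
gripper_force: 49.2
```

Run:
```python
from h import *
s=env.observe();X,Y=ax(YAW);print("Fx,Fy",(s["ft_force"]@X).round(1),(s["ft_force"]@Y).round(1))
go([-.048,-.017,.032],-48.7,30);blueband("side13")
```

```text
Fx,Fy 1.3 1.8
t 24.2 tip [-0.0655 -0.0167  0.0518] F [ 2.2  0.2 -3.7]
turn [0.01 0.01 0.01] xyz before turn [-0.1  -0.01  0.52] xyz after turn [-0.1  -0.01  0.52]
band 20 pitch 7.4 yaw -1.3 mean [-0.0381 -0.0386  0.0545] -0.061 -0.018
top 40 pitch -4.6 yaw -11.5 mean [-0.0717 -0.0239  0.0836] -0.113 -0.043
```

Emit:
arm_command --turn '[[0,0,0],[0,0,0],[0,0,0],[0,0,0]]' --xyz '[[-0.1,0,0.06],[-0.1,0,0.06],[-0.1,0,0.06],[0,0,0]]' --claw '[40,40,40,40]'

```text
time_s: 24.65
position: [0.5709, 0.0354, 0.0198]
tool_rot: [[-0.572, 0.751, 0.331], [0.65, 0.661, -0.375], [-0.501, 0.0, -0.866]]
ft_force: [2.5, 1.0, -3.8]
grip_width: 0.0452
gripper_force: 49.2
```

Emit:
arm_command --turn '[[0,0,0],[0,0,0],[0,0,0],[0,0,0]]' --xyz '[[0.05,0,0.087],[0.05,0,0.087],[0.05,0,0.087],[0,0,0]]' --claw '[40,40,40,40]'

```text
time_s: 25.05
position: [0.5701, 0.0361, 0.0038]
tool_rot: [[-0.573, 0.75, 0.33], [0.649, 0.661, -0.375], [-0.5, -0.001, -0.866]]
ft_force: [2.8, 1.0, -3.9]
grip_width: 0.0456
gripper_force: 49.2
```

Run:
```python
from h import *
s=env.observe();X,Y=ax(YAW);print("Fx,Fy",(s["ft_force"]@X).round(1),(s["ft_force"]@Y).round(1))
go([-.036,-.017,.030],-48.7,30);blueband("side14")
```

```text
Fx,Fy 1.1 2.8
t 25.05 tip [-0.0491 -0.017   0.0354] F [ 2.8  1.  -3.9]
turn [ 0.   -0.01  0.02] xyz before turn [-0.17  0.    0.23] xyz after turn [-0.17  0.    0.23]
band 12 pitch 9.5 yaw -3.1 mean [-0.0304 -0.0383  0.0365] -0.045 -0.016
top 38 pitch -43.3 yaw -6.0 mean [-0.061  -0.0254  0.0746] -0.096 -0.042
```

Emit:
arm_command --turn '[[0,0,0],[0,0,0],[0,0,0],[0,0,0]]' --xyz '[[-0.1,0,0.06],[-0.1,0,0.06],[0,0,0],[0,0,0]]' --claw '[40,40,40,40]'

```text
time_s: 25.5
position: [0.5785, 0.0269, 0.0047]
tool_rot: [[-0.572, 0.75, 0.331], [0.65, 0.661, -0.375], [-0.501, 0.001, -0.866]]
ft_force: [3.3, 0.5, -3.2]
grip_width: 0.0447
gripper_force: 49.1
```

Emit:
arm_command --turn '[[0,0,0],[0,0,0],[0,0,0],[0,0,0]]' --xyz '[[0.02,0,0.035],[0.02,0,0.035],[0.01,0,0.017],[0,0,0]]' --claw '[40,40,40,40]' --squeeze 25

```text
time_s: 25.9
position: [0.578, 0.0273, -0.0006]
tool_rot: [[-0.573, 0.75, 0.331], [0.65, 0.661, -0.375], [-0.5, 0.0, -0.866]]
ft_force: [3.0, 0.8, -1.6]
grip_width: 0.0453
gripper_force: 49.6
```

Run:
```python
from h import *
s=env.observe();X,Y=ax(YAW);print("Fx,Fy",(s["ft_force"]@X).round(1),(s["ft_force"]@Y).round(1))
go([-.036,-.017,.030],-48.7,30)
```

```text
Fx,Fy 1.4 2.8
t 25.9 tip [-0.0373 -0.0169  0.031 ] F [ 3.   0.8 -1.6]
turn [0.01 0.   0.02] xyz before turn [-0.01 -0.    0.03] xyz after turn [-0.01 -0.    0.03]
```

Emit:
arm_command --turn '[[0,0,0],[0,0,0],[0,0,0],[0,0,0],[0,0,0],[0,0,0],[0,0,0],[0,0,0],[0,0,0],[0,0,0]]' --xyz '[[0.01,0,0.02],[0,0,0],[0,0,0],[0,0,0],[0,0,-0.3],[0,0,-0.5],[0,0,-0.6],[0.5,0,-0.3],[0,0,0],[0,0,0]]' --claw '[44,50,57,62,62,62,62,40,20,0]'

```text
time_s: 26.9
position: [0.5354, 0.0759, 0.0602]
tool_rot: [[-0.573, 0.749, 0.332], [0.649, 0.662, -0.375], [-0.5, 0.001, -0.866]]
ft_force: [1.0, -0.3, -0.4]
grip_width: 0.0188
gripper_force: 0.0
```

Run:
```python
from h import *
p2,d2=shot("side","side15");p,d=shot("top","top15")
s=env.observe();print(s["q"].round(1));go([-.075,-.016,.030],-48.7,35);go([-.075,-.016,.030],-48.7,40)
uv,T=cloud("side",d2,np.pad(np.ones((110,110),bool),((130,180),(225,225))));X,Y=ax(YAW);c=np.c_[(T-C)@X,(T-C)@Y,T[:,2]]
t=c[(c[:,0]<-.01)&(c[:,0]>-.09)&(c[:,1]<.02)&(c[:,1]>-.06)&(c[:,2]>.045)&(c[:,2]<.075)];print("blue top",len(t),np.percentile(t,[3,50,97],axis=0).round(3))
cv2.imwrite("pics/c15.png",np.hstack([cv2.resize(p[150:270,205:325],(400,400),interpolation=cv2.INTER_CUBIC),cv2.resize(p2[120:240,200:320],(400,400),interpolation=cv2.INTER_CUBIC)]))
```

```text
[  8.7  27.  100.1 -38.6  42.4  -6. ]
t 27.0 tip [-0.101  -0.0169  0.0912] F [ 0.5 -0.4  0.6]
turn [ 0.01 -1.    0.01] xyz before turn [0.1  0.02 1.32] xyz after turn [0.21 0.02 1.3 ]
t 27.0 tip [-0.101  -0.0169  0.0912] F [ 0.5 -0.4  0.6]
turn [ 0.01 -2.    0.01] xyz before turn [0.04 0.02 1.31] xyz after turn [0.26 0.02 1.28]
blue top 87 [[-0.056 -0.039  0.046]
 [-0.036 -0.036  0.057]
 [-0.016 -0.021  0.062]]
```

View pics/c15.png

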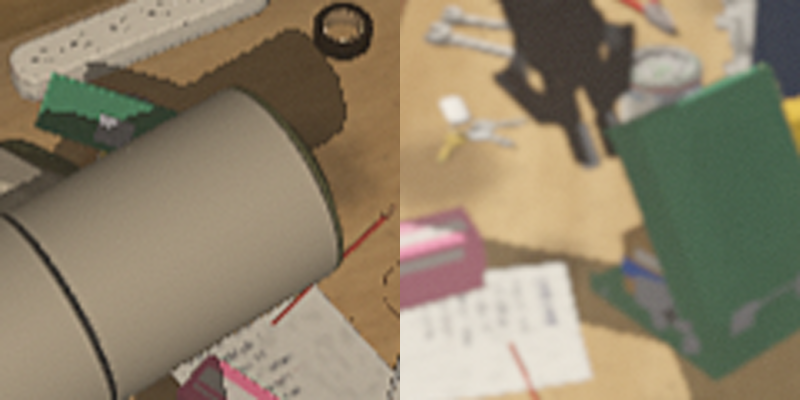

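The side crop shows the blue carton standing between the walls, its front at about (630,250) in the crop, with the fingers clear above it. Next is the push from the front.

Emit:
arm_command --turn '[[0,-1,0],[0,-1,0],[0,0,0],[0,0,0],[0,0,0],[0,0,0]]' --xyz '[[0,0,0],[0,0,0],[0.26,0.02,0.3],[0,0,0.5],[0,0,0.48],[0,0,0]]' --claw '[0,0,0,0,0,0]'

```text
time_s: 27.6
position: [0.5571, 0.0507, -0.0001]
tool_rot: [[-0.507, 0.752, 0.421], [0.576, 0.659, -0.484], [-0.642, -0.003, -0.767]]
ft_force: [-0.4, 0.6, 0.6]
grip_width: -0.0002
gripper_force: 0.0
```

Run:
```python
from h import *
s=env.observe();print(s["q"].round(1));go([-.030,-.016,.030],-48.7,40)
```

```text
[  9.7  36.3 104.6 -67.6  36.3  24.3]
t 27.6 tip [-0.0739 -0.0169  0.0279] F [-0.4  0.6  0.6]
turn [-0.03 -0.02  0.01] xyz before turn [-0.7   0.02  0.53] xyz after turn [-0.7   0.02  0.53]
```

Emit:
arm_command --turn '[[0,0,0],[0,0,0],[0,0,0],[0,0,0],[0,0,0],[0,0,0],[0,0,0],[0,0,0],[0,0,0]]' --xyz '[[-0.061,0.02,0.05],[-0.061,0,0.05],[-0.061,0,0.05],[-0.061,0,0.05],[-0.061,0,0.05],[-0.061,0,0.05],[-0.061,0,0.05],[-0.061,0,0.05],[0,0,0]]' --claw '[0,0,0,0,0,0,0,0,0]'

```text
time_s: 28.5
position: [0.579, 0.0295, 0.0027]
tool_rot: [[-0.506, 0.75, 0.426], [0.575, 0.661, -0.482], [-0.643, 0.001, -0.766]]
ft_force: [-0.0, -0.2, -0.5]
grip_width: 0.0001
gripper_force: 0.1
```

Emit:
arm_command --turn '[[0,0,0],[0,0,0],[0,0,0],[0,0,0]]' --xyz '[[-0.03,0,0.026],[-0.03,0,0.026],[-0.03,0,0.026],[0,0,0]]' --claw '[0,0,0,0]'

```text
time_s: 28.9
position: [0.5827, 0.0253, 0.0025]
tool_rot: [[-0.506, 0.75, 0.426], [0.575, 0.661, -0.482], [-0.643, 0.001, -0.766]]
ft_force: [-1.2, 2.4, 1.6]
grip_width: 0.0002
gripper_force: 1.1
```

Run:
```python
from h import *
s=env.observe();X,Y=ax(YAW);print("Fx,Fy",(s["ft_force"]@X).round(1),(s["ft_force"]@Y).round(1))
go([-.028,-.016,.030],-48.7,40)
```

```text
Fx,Fy -2.6 0.7
t 28.9 tip [-0.0379 -0.0148  0.0304] F [-1.2  2.4  1.6]
turn [0.02 0.   0.01] xyz before turn [-0.15 -0.03  0.13] xyz after turn [-0.15 -0.03  0.13]
```

Emit:
arm_command --turn '[[0,0,0],[0,0,0],[0,0,0],[0,0,0],[0,0,0]]' --xyz '[[-0.03,0,0.026],[-0.03,0,0.026],[-0.03,0,0.026],[-0.03,0,0.026],[0,0,0]]' --claw '[0,0,0,0,0]'

```text
time_s: 29.4
position: [0.5879, 0.0192, 0.0022]
tool_rot: [[-0.506, 0.75, 0.425], [0.575, 0.661, -0.482], [-0.643, 0.0, -0.766]]
ft_force: [0.1, 2.2, 0.2]
grip_width: -0.0001
gripper_force: 0.9
```

Emit:
arm_command --turn '[[0,0,0],[0,0,0],[0,0,0]]' --xyz '[[-0.03,0,0.026],[0,0,0],[0,0,0]]' --claw '[0,0,0]'

```text
time_s: 29.7
position: [0.5892, 0.0176, 0.0021]
tool_rot: [[-0.506, 0.75, 0.425], [0.575, 0.661, -0.482], [-0.643, 0.0, -0.766]]
ft_force: [-1.2, 3.2, 1.3]
grip_width: -0.0003
gripper_force: 1.1
```

Run:
```python
from h import *
s=env.observe();X,Y=ax(YAW);print("Fx,Fy",(s["ft_force"]@X).round(1),(s["ft_force"]@Y).round(1))
go([-.028,-.016,.030],-48.7,40)
```

```text
Fx,Fy -3.2 1.2
t 29.7 tip [-0.0278 -0.015   0.0301] F [-1.2  3.2  1.3]
turn [0.01 0.   0.01] xyz before turn [ 0.   -0.02 -0.  ] xyz after turn [ 0.   -0.02 -0.  ]
```

Emit:
arm_command --turn '[[0,0,0],[0,0,0],[0,0,0]]' --xyz '[[-0.03,0,0.026],[-0.015,0,0.013],[0,0,0]]' --claw '[0,0,0]'

```text
time_s: 30.0
position: [0.591, 0.0156, 0.0021]
tool_rot: [[-0.507, 0.75, 0.425], [0.575, 0.661, -0.482], [-0.643, 0.0, -0.766]]
ft_force: [-1.8, 4.5, 2.9]
grip_width: 0.0004
gripper_force: 2.6
```

Emit:
arm_command --turn '[[0,0,0],[0,0,0],[0,0,0]]' --xyz '[[-0.015,0,0.013],[-0.015,0,0.013],[0,0,0]]' --claw '[0,0,0]'

```text
time_s: 30.3
position: [0.5911, 0.0154, 0.0019]
tool_rot: [[-0.508, 0.749, 0.425], [0.575, 0.662, -0.48], [-0.641, 0.0, -0.767]]
ft_force: [-10.9, 15.2, 9.4]
grip_width: -0.0002
gripper_force: 9.7
```

Emit:
arm_command --turn '[[0,0,0],[0,0,0],[0,0,0]]' --xyz '[[-0.015,0,0.013],[0,0,0],[0,0,0]]' --claw '[0,0,0]'

```text
time_s: 30.6
position: [0.5912, 0.0154, 0.0019]
tool_rot: [[-0.509, 0.749, 0.425], [0.575, 0.663, -0.48], [-0.641, 0.0, -0.768]]
ft_force: [-17.5, 20.4, 13.3]
grip_width: 0.0003
gripper_force: 13.4
```

Run:
```python
from h import *
s=env.observe();X,Y=ax(YAW);print("Fx,Fy",(s["ft_force"]@X).round(1),(s["ft_force"]@Y).round(1))
go([-.028,-.016,.030],-48.7,40)
```

```text
Fx,Fy -26.9 0.4
t 30.6 tip [-0.0248 -0.0149  0.0299] F [-17.5  20.4  13.3]
turn [ 0.03 -0.03  0.03] xyz before turn [ 0.05 -0.02 -0.04] xyz after turn [ 0.05 -0.02 -0.04]
```

Emit:
arm_command --turn '[[0,0,0],[0,0,0],[0,0,0],[0,0,0],[0,0,0],[0,0,0],[0,0,0],[0,0,0],[0,0,0],[0,0,0],[0,0,0]]' --xyz '[[0.1,0,-0.09],[0,0,-0.5],[0,0,-0.8],[0,0,-0.9],[0,0,-0.9],[0,-0.7,-0.3],[0,-0.9,0],[0,-0.9,0],[0,-0.9,0],[0,-0.7,0],[0,0,0]]' --claw '[0,0,0,0,0,0,0,0,0,0,0]'

```text
time_s: 31.7
position: [0.3588, -0.0373, 0.132]
tool_rot: [[-0.505, 0.753, 0.421], [0.577, 0.658, -0.485], [-0.642, -0.002, -0.767]]
ft_force: [-0.3, -0.4, -0.2]
grip_width: -0.0003
gripper_force: 0.0
```

Run:
```python
from h import *
s=env.observe();print(s["time_s"],s["q"].round(1),tip(s))
p,d=shot("top","top16")
uv,T=cloud("top",d,np.pad(np.ones((75,75),bool),((180,420-255),(205,560-280))));X,Y=ax(YAW);c=np.c_[(T-C)@X,(T-C)@Y,T[:,2]]
for y in(-.03,-.02,-.01,0,.015,.025,.035,.045):
    q=c[(abs(c[:,1]-y)<.004)&(c[:,2]>.015)&(c[:,2]<.067)&(c[:,0]>-.05)];print(y,len(q),"front",np.median(q[q[:,2]<.05][:,0]).round(4),"topmin",np.percentile(q[q[:,2]>.054][:,0],3).round(4),"z",np.median(q[q[:,2]>.052][:,2]).round(4))
q=c[(c[:,2]>.053)&(c[:,2]<.066)&(c[:,1]<.07)&(c[:,1]>-.06)]
for x in(-.015,-.01,-.005,0,.005):
    k=q[abs(q[:,0]-x)<.004][:,1];print(x,np.percentile(k,[2,98]).round(4),end=' | ')
cv2.imwrite("pics/c16.png",cv2.resize(p[170:250,205:285],(480,480),interpolation=cv2.INTER_CUBIC))
```

```text
31.7 [ -3.    3.5 127.7 -58.4  32.9   2.1] [-0.13895403 -0.22391814  0.16002545]
-0.03 57 front -0.0195 topmin -0.0196 z 0.0592
-0.02 43 front -0.0178 topmin -0.0161 z 0.06
-0.01 52 front -0.018 topmin -0.0198 z 0.0602
0 48 front -0.018 topmin -0.0199 z 0.0584
0.015 48 front -0.0185 topmin -0.0208 z 0.0588
0.025 47 front -0.0185 topmin -0.0205 z 0.0588
0.035 50 front -0.0197 topmin -0.0212 z 0.0596
0.045 50 front -0.0182 topmin -0.0192 z 0.0602
-0.015 [-0.0357  0.0544] | -0.01 [-0.035   0.0515] | -0.005 [-0.0338  0.0526] | 0 [-0.0345  0.05  ] | 0.005 [-0.0359  0.0536] |
```

View pics/c16.png

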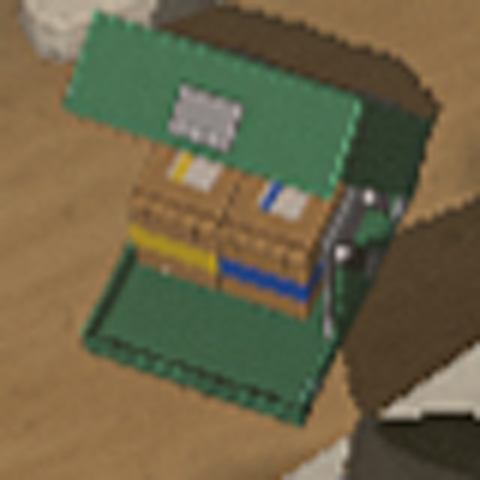

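Both fronts are flush at x = -19 mm, with tops at 59 mm. The cartons touch each other, with the yellow band at (175,250) and the blue band at (265,280) in the crop. Now the lid.

Emit:
arm_command --turn '[[0,1,0],[0,1,0],[0,1,0],[0,1,0],[0,1,0],[0,1,0],[0,1,0],[0,1,0],[0,0,0],[0,0,0],[0,0,0]]' --xyz '[[0,0,0],[0,0,0],[0,0,0],[0,0,0],[0,0,0],[0,0,0],[0,0,0],[0,0,0],[0,0,-0.6],[0,0,-0.8],[0,0,-0.8]]' --claw '[0,0,0,0,0,0,0,0,0,0,0]'

```text
time_s: 32.85
position: [0.36, -0.0333, 0.2434]
tool_rot: [[-0.658, 0.753, 0.017], [0.752, 0.658, -0.027], [-0.031, -0.005, -1.0]]
ft_force: [0.8, -0.0, -0.9]
grip_width: -0.0
gripper_force: 0.0
```

Run:
```python
from h import *
print(env.observe()["q"].round(1));go([.035,0,.255],-48.7,0)
for th in np.arange(1,-.01,-.1):
    P=np.array([72-130*np.cos(th)+5*np.sin(th)+11*np.sin(th),60+130*np.sin(th)+5*np.cos(th)]);print(th.round(1),P.round(1))
```

```text
[-23.4  -0.6  95.   -1.   84.2 -64.4]
t 32.85 tip [-0.1189 -0.2203  0.2799] F [ 0.8 -0.  -0.9]
turn [-0.06  0.36 -0.03] xyz before turn [-3.02  4.43  0.57] xyz after turn [-3.05  4.42  0.5 ]
1.0 [ 15.2 172.1]
0.9 [  3.7 164.9]
0.8 [ -7.1 156.7]
0.7 [-17.1 147.6]
0.6 [-26.3 137.5]
0.5 [-34.4 126.7]
0.4 [-41.5 115.2]
0.3 [-47.5 103.2]
0.2 [-52.2  90.7]
0.1 [-55.8  78. ]
0.0 [-58.  65.]
```

Emit:
arm_command --turn '[[0,0.36,0],[0,0,0],[0,0,0],[0,0,0],[0,0,0],[0,0,0],[0,0,0],[0,0,0],[0,0,0],[0,0,0],[0,0,0],[0,0,0]]' --xyz '[[-0.3,0.42,0],[-0.5,0.7,0],[-0.5,0.7,0],[-0.5,0.7,0],[-0.5,0.7,0],[-0.45,0.7,0],[-0.3,0.5,0.1],[0,0,0.4],[0,0,0.6],[0,0,0.6],[0,0,0.35],[0,0,0]]' --claw '[0,0,0,0,0,0,0,0,0,0,0,0]'

```text
time_s: 34.05
position: [0.6254, -0.0025, 0.136]
tool_rot: [[-0.658, 0.753, -0.009], [0.753, 0.658, -0.003], [0.004, -0.008, -1.0]]
ft_force: [0.8, 0.5, 0.6]
grip_width: 0.0002
gripper_force: 0.0
```

Run:
```python
from h import *
print(env.observe()["q"].round(1));go([.0152,0,.1721]);go([-.058,0,.065])
```

```text
[-10.9  32.1  66.5  -0.3  81.8 -52.1]
t 34.05 tip [ 0.0348 -0.0008  0.1725] F [0.8 0.5 0.6]
turn [0. 0. 0.] xyz before turn [0.39 0.01 0.01] xyz after turn [0.39 0.01 0.01]
t 34.05 tip [ 0.0348 -0.0008  0.1725] F [0.8 0.5 0.6]
turn [0. 0. 0.] xyz before turn [1.85 0.03 2.16] xyz after turn [1.85 0.03 2.16]
```

Emit:
arm_command --turn '[[0,0,0],[0,0,0],[0,0,0],[0,0,0],[0,0,0],[0,0,0],[0,0,0],[0,0,0]]' --xyz '[[0.2,0,0],[0.19,0,0],[0.23,0,0.14],[0.22,0,0.16],[0.2,0,0.18],[0.18,0,0.2],[0.16,0,0.22],[0.14,0,0.23]]' --claw '[0,0,0,0,0,0,0,0]'

```text
time_s: 34.85
position: [0.5763, 0.0542, 0.084]
tool_rot: [[-0.658, 0.753, 0.001], [0.753, 0.658, -0.005], [-0.004, -0.002, -1.0]]
ft_force: [1.1, -1.5, 1.1]
grip_width: 0.0002
gripper_force: 0.9
```

Emit:
arm_command --turn '[[0,0,0],[0,0,0],[0,0,0],[0,0,0]]' --xyz '[[0.12,0,0.24],[0.09,0,0.25],[0.07,0,0.25],[0,0,0]]' --claw '[0,0,0,0]'

```text
time_s: 35.25
position: [0.566, 0.0649, 0.0457]
tool_rot: [[-0.658, 0.753, -0.003], [0.753, 0.658, -0.004], [-0.001, -0.005, -1.0]]
ft_force: [-0.2, 0.4, -0.1]
grip_width: 0.0002
gripper_force: 0.0
```

Emit:
arm_command --turn '[[0,0,0],[0,0,0],[0,0,0],[0,0,0]]' --xyz '[[0,0,0.1],[0,0,0.1],[0,0,0.06],[0,0,0]]' --claw '[0,0,0,0]'

```text
time_s: 35.65
position: [0.5666, 0.0639, 0.0324]
tool_rot: [[-0.658, 0.753, -0.003], [0.753, 0.658, -0.004], [-0.001, -0.005, -1.0]]
ft_force: [0.2, 0.5, 0.2]
grip_width: -0.0003
gripper_force: 0.0
```

Run:
```python
from h import *
go([-.058,0,.065])
```

```text
t 35.65 tip [-0.0541 -0.0011  0.0689] F [0.2 0.5 0.2]
turn [0. 0. 0.] xyz before turn [0.08 0.02 0.08] xyz after turn [0.08 0.02 0.08]
```

Emit:
arm_command --turn '[[0,0,0],[0,0,0],[0,0,0]]' --xyz '[[0,0,0.04],[0,0,0.04],[0,0,0]]' --claw '[0,0,0]'

```text
time_s: 35.95
position: [0.5665, 0.0639, 0.0284]
tool_rot: [[-0.658, 0.753, -0.003], [0.753, 0.658, -0.004], [-0.001, -0.005, -1.0]]
ft_force: [1.3, -0.3, 0.4]
grip_width: 0.0005
gripper_force: 0.0
```

```bash
cat >> h.py <<'E'
def lid(tag):
    p,d=shot("side",tag);hsv=cv2.cvtColor(p,cv2.COLOR_BGR2HSV);g=(hsv[...,0]>50)&(hsv[...,0]<95)&(hsv[...,1]>35)
    uv,T=cloud("side",d,g);X,Y=ax(YAW);c=np.c_[(T-C)@X,(T-C)@Y,T[:,2]]
    k=c[(c[:,0]<.065)&(c[:,0]>-.09)&(abs(c[:,1])<.055)&(c[:,2]>.04)&(c[:,2]<.2)]
    f=np.polyfit(k[:,0],k[:,2],1);r=k[:,2]-np.polyval(f,k[:,0]);k=k[abs(r)<.006];f=np.polyfit(k[:,0],k[:,2],1)
    print("lid",len(k),"angle",-np.arctan(f[0]).round(3),"z at x=-.08",np.polyval(f,-.08).round(4),"x=.07",np.polyval(f,.07).round(4))
E
python3 - <<'E'
from h import *
go([-.058,0,.065]);lid("side20")
E
```

```text
t 35.95 tip [-0.0542 -0.0011  0.0649] F [ 1.3 -0.3  0.4]
turn [0. 0. 0.] xyz before turn [ 0.08  0.02 -0.  ] xyz after turn [ 0.08  0.02 -0.  ]
lid 1260 angle 0.003 z at x=-.08 0.066 x=.07 0.0656
```

Emit:
arm_command --turn '[[0,0,0],[0,0,0],[0,0,0]]' --xyz '[[0,0,0.02],[0,0,0.02],[0,0,0]]' --claw '[0,0,0]'

```text
time_s: 36.3
position: [0.5667, 0.0639, 0.0278]
tool_rot: [[-0.658, 0.753, -0.002], [0.753, 0.658, -0.004], [-0.002, -0.004, -1.0]]
ft_force: [-3.9, -0.2, 10.7]
grip_width: -0.0001
gripper_force: 5.6
```

Emit:
arm_command --turn '[[0,0,0],[0,0,0],[0,0,0],[0,0,0],[0,0,0],[0,0,0]]' --xyz '[[0,0,-0.2],[0,0,-0.6],[0,0,-0.8],[0,0,-0.8],[0,0,0],[0,0,0]]' --claw '[0,0,0,0,0,0]'

```text
time_s: 36.9
position: [0.5671, 0.0644, 0.1473]
tool_rot: [[-0.658, 0.753, -0.001], [0.753, 0.658, -0.004], [-0.003, -0.003, -1.0]]
ft_force: [-1.1, 0.5, -0.5]
grip_width: 0.0004
gripper_force: 0.0
```

Run:
```python
from h import *
s=env.observe();print(s["time_s"],s["ft_force"]);lid("side21");print(env.close_job())
```

```text
36.9 [-1.13056551  0.47461244 -0.48518008]
lid 1337 angle 0.001 z at x=-.08 0.0656 x=.07 0.0655
the job is handed in; nothing more can be done
None
```

Job handed in at about 37 s: before the lid was shut both cartons measured home, the lid now measures 0.001 rad, and the verdict was not shown to me; I worked around a reported TCP that sits about 36 mm beyond the real fingertips, bumped the blue carton on the front lip once (about 36 N), and viewed 12 pictures against the limit of 10.

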